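# Reload a firing saggar with relief tiles and close its keyed lid

### The arm

A 7-joint arm with a two-finger parallel gripper is mounted at the origin on the work surface. World frame = base frame: x ahead of the robot, y to its left, z up, the work surface at z = 0. Lengths are in mm, angles in rad, forces in N, time in s.
With the tool pointing down it reaches from about 400 to 875 mm from the base axis. Payload 4.4 kg.
Tool frame: the origin (TCP) lies at the very end of the fingers, on their centre line; the grasp point (between the pads) lies 19 mm behind it; z points along the fingers, y is the line along which they close (so a half turn about z gives the same grasp; the last joint's range is limited). The gripper opens to 85 mm and grips with 20 to 120 N. Pads are 22 mm wide; open, the fingers measure 114 mm over their backs; the gripper's body (76 mm by 85 mm) begins 54 mm behind the grasp point. The pads swing forward as they close: fully open they stand 13 mm farther back than shut.
Start: joints at [-1.212, 0.628, 0.038, 1.517, -0.027, 0.996, -0.02], TCP at [267.868, 592.254, 204.613] pointing down, gripper open.
Joint ranges: [-3.06, 3.06], [-0.37, 2.12], [-1.25, 1.32], [0.18, 2.47], [-1.1, 4.24], [0.23, 1.98], [-2.94, 2.94]. Speed limits (rad/s): [2.57, 2.57, 3.14, 3.14, 3.14, 3.14, 3.14].

### API

Orientations are given as [roll, pitch, yaw] about the fixed x, y, z axes, in that order (R = Rz(yaw) Ry(pitch) Rx(roll)).
In Python, from cell import monitor, viewer, workorder gives the robot as it stands.
- The arm moves only by the tool arm_command, never from a script. Its argument "series" is one flat list of numbers, 5 for each row, row after row: the opening in per cent of the stroke, from 0 (shut) to 100 (fully open), then the shift along the tool's x, y, z in cm, then the turn about the tool's z in degrees. In form: [claw, x, y, z, roll, claw, x, y, z, roll, ...]. A call has exactly 5 rows; each row is the pose to reach, as a shift and turn from the pose commanded when the call began, along the tool's axes at that moment; what a row does not reach only later rows make up. A row lasts 1/12 s, in which the tool goes at most 41.7 mm and 7.16 degrees, less where a joint would pass 70% of its speed; a pose out of reach is approached as far as the arm can. A call with a gripper value outside its range is refused whole. The fingers move at their own pace and stop on an object; the grip force is fixed at half the most. Time passes only in rows, so rows that repeat a pose let the fingers close, or fill a call up. It gives the time, the measured TCP pose, the force, the opening and the grip force at its end, in the units of the state.
- monitor.read_state(): the state, without advancing time (a new reading comes with each control period).
- viewer.get_image(name): name is "side" or "top"; returns (picture, depth): 480x640x3 uint8, red, green, blue; 480x640 float32, mm along the optical axis (not along the pixel's ray), 0 where there is no reading.
- viewer.camera_model(name): a dict with "mtx" (3x3 intrinsics, pixels), "dist_coeffs" ([k1, k2, p1, p2, k3] as OpenCV has them; the pictures are not rectified), "R" (3x3) and "t" (3): a world point X has camera coordinates R X + t. Camera axes: x right, y down, z forward; pixel columns grow to the right and rows downward; lengths in mm; the calibration is good to about 2 mm. A picture is of the moment at which its call begins. camera_model takes no time and is no camera call.
- workorder.finish_job(): hands the job in; it is judged then, once.
The state is a dict: "clock": time; "qpos": joint angles; "qd": joint speeds; "tau": joint torques, N m; "eef_pos": TCP position; "tool_rot": TCP orientation; "force": force on the tool from outside, world axes, zero at the start; "torque": the same for the moment, N m; "width": finger opening in mm; "gripper_force": force on a finger pad.
Only numpy, scipy, OpenCV 4.12 (cv2) and the standard library are available. Lean on these libraries where they do the work, as an engineer would, in place of code of your own. Each camera call takes 0.05 s, during which the arm holds its last target. There are 200 camera calls.

### The job

Empty and reload the round firing box: lay its lid flat on the middle of the round cork mat, take the fired tile out of it and lay it flat on the wooden board, then lay every small relief tile waiting on the table into a cavity of its own outline (square or round, either of the two), fully home and right way up. Last, put the lid back on, turned so that its key drops into the notch in the rim and it sits down level all round; leave the figurines, bowls and brush where they are.

Things in the scene. Friction and masses are not known exactly. Their poses are not given: they have to be found in the camera images.
- saggar: fixed round buff fireclay firing box, open at the top; origin at the centre of its underside (on the table), z up, +x points to the notch in its rim. Outer diameter 196 mm, inner 176 mm, rim 50 mm above the table. Inside, a setter plate (top 16 mm above the table) with four cavities, two square and two round, each 34 mm from the centre along both x and y
- notch (a point): middle of the floor of the notch in the saggar's rim, 93 mm from the saggar's centre; the notch cuts right through the 10 mm wall, is about 20 mm wide and 10 mm deep
- cav_square_a (a point): centre of the floor of a square cavity 48 x 48 mm through the setter plate inside the saggar; floor 8 mm above the saggar's underside, 8 mm deep, so a tile at home has its centre 12 mm above this point and its slab stands 2 mm proud. Axes as the saggar's
- cav_square_b (a point): centre of the floor of a square cavity 48 x 48 mm through the setter plate inside the saggar; floor 8 mm above the saggar's underside, 8 mm deep, so a tile at home has its centre 12 mm above this point and its slab stands 2 mm proud. Axes as the saggar's
- cav_round_a (a point): centre of the floor of a round cavity of 54 mm diameter through the setter plate inside the saggar; floor 8 mm above the saggar's underside, 8 mm deep, so a tile at home has its centre 12 mm above this point and its slab stands 2 mm proud. Axes as the saggar's
- cav_round_b (a point): centre of the floor of a round cavity of 54 mm diameter through the setter plate inside the saggar; floor 8 mm above the saggar's underside, 8 mm deep, so a tile at home has its centre 12 mm above this point and its slab stands 2 mm proud. Axes as the saggar's
- lid_grip (a point): middle of the lid's grip bar (44 mm along x, 20 mm along y, 26 mm high; grip the 20 mm). Lid, 0.5 kg, starts askew on the saggar, key riding on the rim; from below: spigot 170 mm across, 12 mm high; disc 196 mm across, 8 mm thick; bar. This point is 33 mm above the underside, 13 mm above the disc's top. Key at the +x edge. Seated, this point is 71 mm above the saggar's underside. z up
- lid_key (a point): the lid's key: a lug at the lid's +x edge, 14 mm wide, from 90 to 110 mm from the lid's middle, hanging 8 mm below the disc; this point is the middle of its underside. It fits the notch in the saggar's rim; when it rides on the rim instead, the lid is 8 mm high on that side
- square_1_mid (a point): centre (12 mm above the underside) of a dried terracotta tile on the table, black sheet under most; may be absent. Square outline 44 x 44 mm, 10 mm slab, jug relief on top: belly an upright-sided block in the middle, 24 mm along x, 20 mm along y, 14 mm high; neck and lip reach x = +21 mm. 24 mm high in all, 55 g. Grip the belly's 20 mm (closing along y). z up
- square_2_mid (a point): centre (12 mm above the underside) of a dried terracotta tile on the table, black sheet under most; may be absent. Square outline 44 x 44 mm, 10 mm slab, jug relief on top: belly an upright-sided block in the middle, 24 mm along x, 20 mm along y, 14 mm high; neck and lip reach x = +21 mm. 24 mm high in all, 55 g. Grip the belly's 20 mm (closing along y). z up
- round_1_mid (a point): centre (12 mm above the underside) of a dried terracotta tile on the table, black sheet under most; may be absent. Round outline of 50 mm diameter, 10 mm slab, jug relief on top: belly an upright-sided block in the middle, 24 mm along x, 20 mm along y, 14 mm high; neck and lip reach x = +21 mm. 24 mm high in all, 55 g. Grip the belly's 20 mm (closing along y). z up
- round_2_mid (a point): centre (12 mm above the underside) of a dried terracotta tile on the table, black sheet under most; may be absent. Round outline of 50 mm diameter, 10 mm slab, jug relief on top: belly an upright-sided block in the middle, 24 mm along x, 20 mm along y, 14 mm high; neck and lip reach x = +21 mm. 24 mm high in all, 55 g. Grip the belly's 20 mm (closing along y). z up
- fired_disc_mid (a point): centre (half-way up, 12 mm above the underside) of the fired tile that starts in a round cavity of the saggar (cav_round_a): same form, size and weight as the round tiles (50 mm diameter, 10 mm slab, jug relief with a belly 24 mm along x, 20 mm along y, 14 mm high; 24 mm high in all)
- mat: fixed round cork mat on the table, 230 mm across, 3 mm thick; origin at the centre of its underside, z up. The lid resting on it has its lid_grip point 36 mm above this origin
- board: fixed wooden ware board on the table, 120 x 120 x 15 mm; origin at the centre of its underside, z up
- figurine_1: bystander: small terracotta figurine, 42 mm across, 58 mm high; origin under its middle
- figurine_2: bystander: small terracotta figurine, 42 mm across, 58 mm high; origin under its middle
- figurine_3: bystander: small terracotta figurine, 42 mm across, 58 mm high; origin under its middle
- pinch_pot: bystander: terracotta pinch pot, 54 mm across, 45 mm high; origin under its middle
- water_bowl: bystander: white water bowl, 84 mm across, 45 mm high; origin under its middle
- brush: bystander: brush lying on the table
There are look-alikes about, which are no part of the job. What is shaped like the part that bears square_1_mid but purple or yellow is not meant.

How it is judged (in metres and radians):
On the way, in this order (a step that is already met when the one before it is completed fails the run):
1. the lid lies flat on the cork mat (horizontal distance between lid_grip and mat below 0.04 m and z of lid_grip in the frame of mat between 0.031 and 0.041 m and angle between lid_grip's own z axis and vertical below 0.04 rad), for 0.2 s.
2. the fired tile lies on the board and every waiting tile is home in a cavity of its outline (x of fired_disc_mid in the frame of board between -0.055 and 0.055 m and y of fired_disc_mid in the frame of board between -0.055 and 0.055 m and z of fired_disc_mid in the frame of board between 0.023 and 0.031 m and angle between fired_disc_mid's own z axis and vertical below 0.12 rad and (horizontal distance between square_1_mid and cav_square_a below 0.005 m or horizontal distance between square_1_mid and cav_square_b below 0.005 m) and z of square_1_mid in the frame of saggar between 0.015 and 0.0225 m and angle between each of square_1_mid, square_2_mid, round_1_mid, round_2_mid's own z axis and vertical below 0.08 rad and (horizontal distance between square_2_mid and cav_square_a below 0.005 m or horizontal distance between square_2_mid and cav_square_b below 0.005 m) and z of square_2_mid in the frame of saggar between 0.015 and 0.0225 m and (horizontal distance between round_1_mid and cav_round_a below 0.005 m or horizontal distance between round_1_mid and cav_round_b below 0.005 m) and z of round_1_mid in the frame of saggar between 0.015 and 0.0225 m and (horizontal distance between round_2_mid and cav_round_a below 0.005 m or horizontal distance between round_2_mid and cav_round_b below 0.005 m) and z of round_2_mid in the frame of saggar between 0.015 and 0.0225 m), for 0.2 s.
At the end, for the whole second after the job is handed in: fired tile flat on the board (within 55 mm of its centre each way); every tile present upright and home in a cavity of its outline (5 mm sideways, 2.5 mm in height); lid down with its key in the notch (6 mm off axis, grip bar 67 to 73.5 mm up, tilt under 0.022 rad) (all of step 2 and horizontal distance between lid_grip and saggar below 0.006 m and z of lid_grip in the frame of saggar between 0.067 and 0.0735 m and angle between lid_grip's own z axis and vertical below 0.022 rad); the robot touches nothing.
It fails at once if a bystander is shoved more than 40 mm (distance of any of figurine_1, figurine_2, figurine_3, pinch_pot, water_bowl, brush from where it was at the start of the episode above 0.04 m).
Of square_1, square_2, round_1, round_2 only 3 to 4 are there at a start; the rules pass over those that are not, and their reading is None.
At some moment in a run one of square_1, square_2, round_1, round_2 may be knocked a few centimetres aside while the robot is not near it.
Once in a run the grip may slacken for a moment while it holds something.
It also fails if it takes over 210 s, if anything falls off the work surface, if the arm or the gripper's body presses on something with over 40 N, if the wrist force passes 120 N, or if a joint passes its speed limit or range.

## Working session

There is one attempt and no reset: what is moved stays moved. The work goes in short steps, Python scripts to look and compute and a tool call to move; the robot and the scene stay as the last step left them, time stands still between calls to the robot, and variables do not carry over. Pictures are saved under pics/ and viewed, at most 14 in all, crops included, and the job is handed in when it is done.

Besides the shell and the picture viewer there is one more tool, called after ">>>" as a command line: name --argument value ..., lists and objects as JSON in quotes. arm_command: Moves the arm, as the interface text tells. Its arguments: {"type":"object","properties":{"series":{"type":"array","items":{"type":"number"}}},"required":["series"]}

```bash
mkdir -p pics; cat > h.py <<'E'
import numpy as np,cv2
from cell import monitor,viewer,workorder
def snap(n,f=None):
    im,d=viewer.get_image(n)
    np.savez('/tmp/%s.npz'%n,im=im,d=d)
    if f: cv2.imwrite('pics/'+f,im[:,:,::-1])
    return im,d
def ray(n,uv,z):
    c=viewer.camera_model(n);R=np.array(c['R']);t=np.array(c['t']).ravel()
    p=cv2.undistortPoints(np.array(uv,float).reshape(-1,1,2),np.array(c['mtx']),np.array(c['dist_coeffs'])).reshape(-1,2)
    d=np.c_[p,np.ones(len(p))]@R; o=-R.T@t
    return o+d*((z-o[2])/d[:,2])[:,None]
def cloud(n,d):
    c=viewer.camera_model(n);R=np.array(c['R']);t=np.array(c['t']).ravel()
    v,u=np.mgrid[:480,:640]
    p=cv2.undistortPoints(np.dstack([u,v]).reshape(-1,1,2).astype(float),np.array(c['mtx']),np.array(c['dist_coeffs'])).reshape(480,640,2)
    P=np.dstack([p[...,0]*d,p[...,1]*d,d])
    return (P-t)@R
def proj(n,X):
    c=viewer.camera_model(n)
    return cv2.projectPoints(np.array(X,float).reshape(-1,1,3),cv2.Rodrigues(np.array(c['R']))[0],np.array(c['t'],float),np.array(c['mtx']),np.array(c['dist_coeffs']))[0].reshape(-1,2)
E
python3 - <<'E'
from h import *
for n in('top','side'):
    snap(n,n+'0.png');c=viewer.camera_model(n);R=np.array(c['R']);print(n,-R.T@np.array(c['t']).ravel(),R,c['mtx'])
print(monitor.read_state())
E
```

```text
top [ 436.03612533  -81.60740169 1158.35771705] [[-0.02221547 -0.99945476 -0.02442648]
 [-0.99776944  0.02370316 -0.0624043 ]
 [ 0.06294926  0.02298566 -0.997752  ]] [[497.29840156   0.         319.80524146]
 [  0.         497.29840156 232.27632322]
 [  0.           0.           1.        ]]
side [ -86.50202162 -811.83243872  945.24891345] [[ 0.78077841 -0.62476858 -0.00702077]
 [-0.41783731 -0.51375439 -0.74931196]
 [ 0.46453961  0.58798014 -0.66217996]] [[444.914974     0.         313.86120226]
 [  0.         444.914974   242.23262276]
 [  0.           0.           1.        ]]
{'clock': 0.1, 'qpos': array([-1.21177405,  0.6292721 ,  0.03843886,  1.5182576 , -0.02700432,
        0.99630148, -0.02000007]), 'qd': array([ 0.00020288, -0.00308207, -0.00211943, -0.00244812, -0.00031158,
       -0.00170178,  0.00126907]), 'tau': array([ 1.90318489e-03, -5.64527285e+01,  1.22990280e+00, -1.93972296e+01,
        1.12494754e-02,  5.37853281e-03,  6.80765311e-08]), 'eef_pos': array([267.62266519, 591.6877604 , 203.77233605]), 'tool_rot': array([-3.13987185e+00,  1.10751660e-05,  2.71677297e+00]), 'force': array([-1.07012269,  0.00990322, -0.30213924]), 'torque': array([-0.01504227,  0.04149488,  0.01050466]), 'gripper_force': 0.0, 'width': 85.1761594078751}
```

View pics/top0.png

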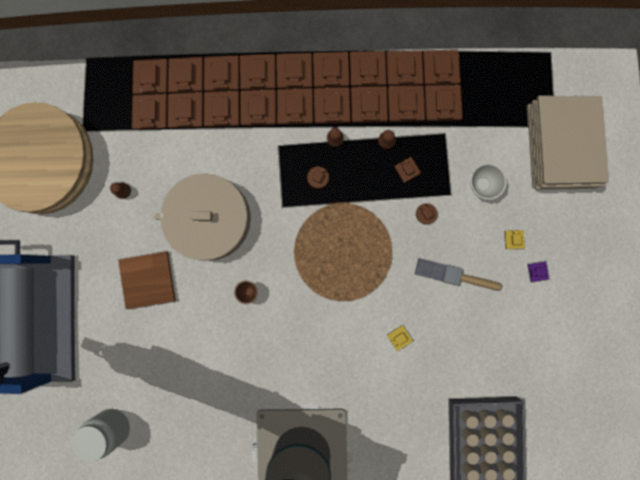

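View pics/side0.png

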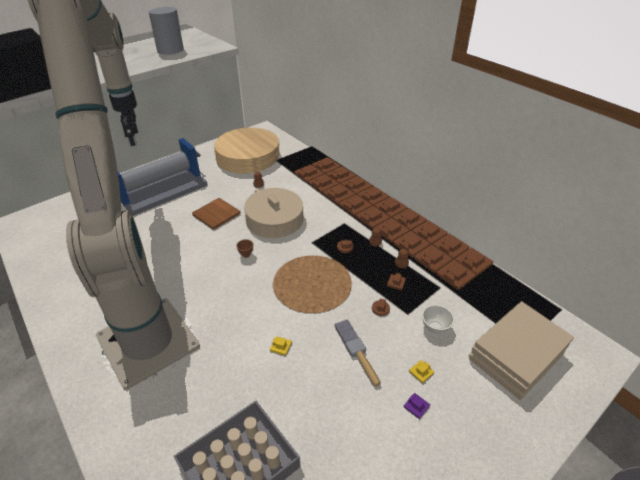

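The top view shows the lid at (204,217), with its key at about (158,217). The mat is at (343,251) and the board at (147,280). I see three terracotta tiles with relief: a round one at (318,177), a square one at (407,168) and another round one at (426,213). The purple and yellow tiles are decoys, and the big tiles in the back row (about 80 mm) are not the right size. I'll check this in an enlarged crop.

```bash
python3 - <<'E'
from h import *
t=np.load('/tmp/top.npz');s=np.load('/tmp/side.npz')
def crop(im,x,y,w,h,k): return cv2.resize(im[y:y+h,x:x+w],None,fx=k,fy=k,interpolation=cv2.INTER_CUBIC)
a=crop(t['im'],290,125,160,110,5)  # 800x550
b1=crop(t['im'],140,165,130,100,3);b2=crop(s['im'],235,180,80,60,5)
cv2.imwrite('pics/c1.png',a[:,:,::-1])
b=np.zeros((300,800,3),np.uint8);b[:300,:390]=b1;b[:300,400:800]=b2
cv2.imwrite('pics/c2.png',b[:,:,::-1])
P=cloud('top',t['d'])
np.set_printoptions(precision=1,suppress=True)
for nm,(x,y,w,h) in dict(lid=(150,165,105,105),mat=(290,200,108,105),board=(112,245,70,70),r1=(303,162,30,30),sq=(393,155,28,28),r2=(414,200,26,26)).items():
    Q=P[y:y+h,x:x+w].reshape(-1,3);z=Q[:,2];print(nm,np.percentile(z,[1,10,30,50,80,95,99]))
    lo={'lid':40,'mat':1.8,'board':9}.get(nm,6)
    m=z>lo; print(m.sum(),Q[m].mean(0),Q[m].min(0),Q[m].max(0))
    hi={'lid':68,'mat':99,'board':99}.get(nm,17)
    m=z>hi
    if m.sum()>4:
        q=Q[m][:,:2].astype(np.float32);print(' hi',m.sum(),q.mean(0),cv2.minAreaRect(q),z[m].max())
E
```

```text
lid [-5.1 -2.2  0.8 57.2 62.7 66.2 87.6]
6076 [545.8 201.8  68.5] [436.  -81.6  40. ] [ 645.9  314.4 1158.4]
 hi 305 [534.1 182.2] ((474.52862548828125, 125.41747283935547), (396.0491943359375, 143.20919799804688), 59.58744812011719) 1158.3577170468895
mat [-4.7 -1.9  0.3  1.7  3.8  5.8  7.9]
5437 [ 461.7 -107.1   14.4] [ 339.1 -236.9    1.8] [ 586.5   17.5 1158.4]
 hi 50 [436.  -81.6] ((436.0361328125, -81.6073989868164), (0.0, 0.0), 0.0) 1158.3577170468895
board [-5.2 -2.3  0.4 11.4 15.2 17.7 63.3]
2658 [408.2 349.6  21.7] [338.6 -81.6   9. ] [ 484.6  422.2 1158.4]
 hi 14 [436.  -81.6] ((436.0361328125, -81.6073989868164), (0.0, 0.0), 0.0) 1158.3577170468895
r1 [-4.8 -2.1 -0.   2.  10.9 23.6 27. ]
343 [635.  -52.9  27.4] [436.  -81.6   6. ] [ 670.3  -19.2 1158.4]
 hi 120 [634.2 -55. ] ((547.3545532226562, -60.01984786987305), (224.86976623535156, 29.40747833251953), 3.5243234634399414) 1158.3577170468895
sq [-4.8 -1.8  0.5  3.3 11.8 24.3 27. ]
352 [ 648.1 -259.2   27.2] [ 436. -290.    6.] [ 683.2  -81.6 1158.4]
 hi 124 [ 646.8 -254.9] ((555.6131591796875, -168.32167053222656), (34.85791015625, 293.35479736328125), 47.274906158447266) 1158.3577170468895
r2 [-4.3 -1.9  0.6  6.7 13.4 24.3 26.6]
354 [ 545.  -299.6   27. ] [ 436.  -328.3    6. ] [ 570.9  -81.6 1158.4]
 hi 121 [ 545.4 -293.7] ((488.67425537109375, -199.6139373779297), (32.50281524658203, 256.376220703125), 31.26503562927246) 1158.3577170468895
```

View pics/c1.png

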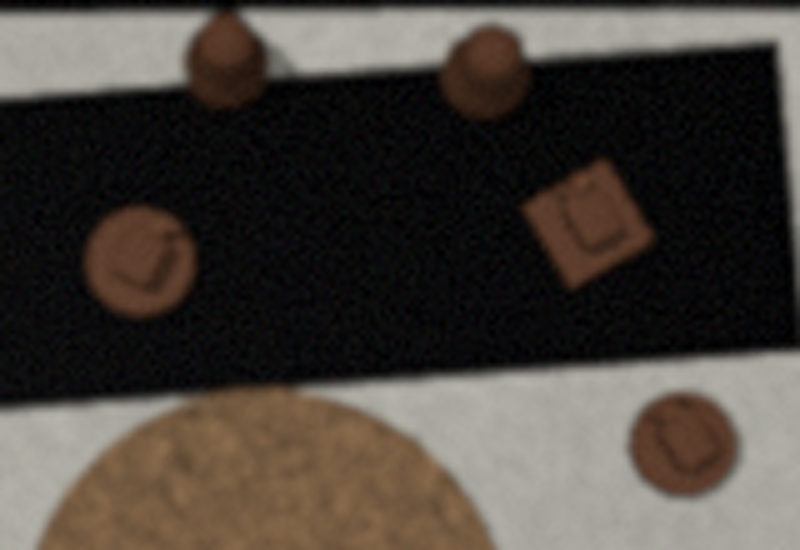

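View pics/c2.png

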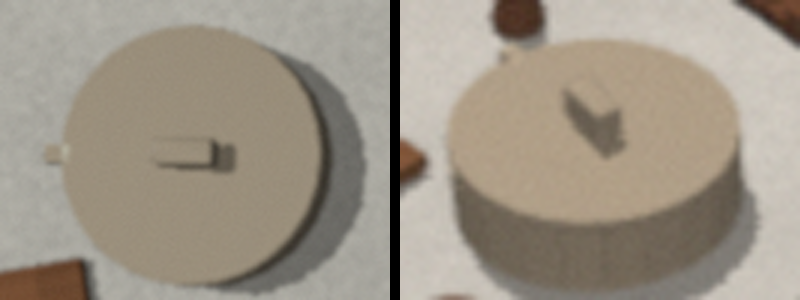

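The crop confirms three terracotta tiles carrying the jug relief: the left round one, a tilted square one on the black sheet, and a round one on the bare table. The necks point up-right, up-left and up. The lid's key points left in the top view (world +y). The notch isn't visible yet. Next I'll work out the numbers.

```bash
cat >> h.py <<'E'
np.set_printoptions(precision=1,suppress=True)
def plan(x,y,z,yawdeg=None,s=None):
    "shift in tool axes (cm) & turn (deg) from measured pose; yaw modulo 180"
    s=s or monitor.read_state();p=s['eef_pos'];yw=s['tool_rot'][2]
    d=np.array([x,y])-p[:2]
    xt=np.array([np.cos(yw),np.sin(yw)]);yt=np.array([np.sin(yw),-np.cos(yw)])
    dy=0 if yawdeg is None else (yawdeg-np.degrees(yw)+90)%180-90
    print('tool shift cm %.2f %.2f %.2f roll %.1f   yaw now %.1f q7 %.2f'%(d@xt/10,d@yt/10,(p[2]-z)/10,-dy,np.degrees(yw),s['qpos'][6]))
def blob(P,im,box,lo,hi):
    x,y,w,h=box
    m=np.zeros(P.shape[:2],bool);m[y:y+h,x:x+w]=1
    return P[m&(P[...,2]>lo)&(P[...,2]<hi)]
def tile(im,box,n='top',z=10):
    x,y,w,h=box;c=im[y:y+h,x:x+w].astype(int)
    m=((c[...,0]-c[...,2]>22)&(c[...,0]>60)).astype(np.uint8)
    k=max(cv2.findContours(m,0,2)[0],key=cv2.contourArea).reshape(-1,2)+[x,y]
    return ray(n,k,z)[:,:2].astype(np.float32)
E
python3 - <<'E'
from h import *
t=np.load('/tmp/top.npz');P=cloud('top',t['d']);im=t['im']
Q=blob(P,im,(150,165,105,105),45,72);k=Q[:,1]<298
print('lid disc',np.median(Q[k],0),cv2.minEnclosingCircle(Q[k][:,:2].astype(np.float32)))
A=np.c_[Q[k][:,:2]-Q[k][:,:2].mean(0),np.ones(k.sum())];print('plane',np.round(np.linalg.lstsq(A,Q[k][:,2],rcond=None)[0],3))
q=Q[~k];print('key',len(q),np.median(q,0))
B=blob(P,im,(150,165,105,105),78,110);print('bar',len(B),B.mean(0),cv2.minAreaRect(B[:,:2].astype(np.float32)))
M=blob(P,im,(112,245,70,70),8,25);print('board',M.mean(0),cv2.minAreaRect(M[:,:2].astype(np.float32)))
x,y,w,h=290,200,110,108;c=im[y:y+h,x:x+w].astype(int);m=((c[...,0]-c[...,2]>25)).astype(np.uint8);m=cv2.morphologyEx(m,cv2.MORPH_OPEN,np.ones((5,5)))
k=max(cv2.findContours(m,0,2)[0],key=cv2.contourArea).reshape(-1,2)+[x,y];r=ray('top',k,3)[:,:2].astype(np.float32);print('mat',cv2.minEnclosingCircle(r))
for nm,b in dict(r1=(303,162,30,30),sq=(393,155,28,28),r2=(414,200,26,26)).items():
    k=tile(im,b);B=blob(P,im,b,18,40)[:,:2]
    w,v=np.linalg.eigh(np.cov(B.T))
    print(nm,cv2.minEnclosingCircle(k),cv2.minAreaRect(k),'belly',len(B),B.mean(0),np.degrees(np.arctan2(v[1,1],v[0,1])),w)
plan(546,200,150,90)
E
```

```text
lid disc [545.4 202.3  61.3] ((547.4632568359375, 204.93460083007812), 99.1465072631836)
plane [ 0.   0.  61.2]
key 62 [550.3 303.2  65. ]
bar 186 [547.5 202.6  86.9] ((547.0639038085938, 202.96420288085938), (44.12133026123047, 19.456525802612305), 88.92522430419922)
board [406.2 354.1  14.3] ((406.9508056640625, 354.9482421875), (121.7711410522461, 125.23696899414062), 9.033417701721191)
mat ((463.8231506347656, -106.73609924316406), 115.20713806152344)
r1 ((638.5846557617188, -52.95467758178711), 24.996320724487305) ((637.8637084960938, -52.631629943847656), (49.04923629760742, 47.197208404541016), 88.50711822509766) belly 111 [641.  -53.9] 151.48204971510847 [32.8 83. ]
sq ((651.098876953125, -261.7043151855469), 28.81796646118164) ((651.3513793945312, -262.3011474609375), (44.40415954589844, 44.76197052001953), 28.12361717224121) belly 115 [ 653.9 -260.9] -153.6310259032694 [32.7 85.8]
r2 ((546.853271484375, -302.7405090332031), 24.255277633666992) ((547.4216918945312, -302.2670593261719), (46.505577087402344, 46.682701110839844), 87.96147918701172) belly 114 [ 549.1 -301.2] -147.72411889325787 [30.7 86.8]
tool shift cm -41.51 -24.21 5.38 roll 65.7   yaw now 155.7 q7 -0.02
```

>>> arm_command --series '[100, -3.5, -2, 0, 7, 100, -7, -4, 0, 14, 100, -10.5, -6, 0, 21, 100, -14, -8, 0, 28, 100, -17, -10, 0, 33]'

```text
clock: 0.52
eef_pos: [383.1, 428.6, 204.4]
tool_rot: [-3.142, 0.001, 2.134]
force: [0.9, 0.5, 0.6]
width: 85.3
gripper_force: 0.0
```

```bash
python3 - <<'E'
from h import *
s=monitor.read_state();print(s['eef_pos'],s['qpos'])
plan(547,202.5,150,90)
E
```

```text
[383.1 428.6 204.4] [-1.   0.5  0.2  1.7 -0.1  0.9 -0.2]
tool shift cm -27.86 1.79 5.44 roll 32.3   yaw now 122.3 q7 -0.20
```

>>> arm_command --series '[100, -3.5, 0, 0, 7, 100, -7, 0.3, 0, 14, 100, -10.5, 0.5, 0, 21, 100, -14, 1, 0, 28, 100, -17, 1, 0, 32]'

```text
clock: 0.93
eef_pos: [483.4, 291.1, 204.5]
tool_rot: [3.141, 0.001, 1.575]
force: [0.1, 0.0, -0.1]
width: 85.2
gripper_force: 0.0
```

```bash
python3 - <<'E'
from h import *
plan(547,202.5,150,90)
E
```

```text
tool shift cm -8.89 6.32 5.45 roll 0.3   yaw now 90.3 q7 -0.36
```

>>> arm_command --series '[55, -3.5, 2.5, 1, 0, 55, -7, 5, 2, 0, 55, -8.9, 6.3, 4, 0, 55, -8.9, 6.3, 5, 0, 55, -8.9, 6.3, 5.5, 0]'

```text
clock: 1.35
eef_pos: [545.3, 202.4, 147.6]
tool_rot: [-3.138, 0.002, 1.578]
force: [-1.1, -0.2, -0.4]
width: 46.8
gripper_force: 0.0
```

```bash
python3 - <<'E'
from h import *
plan(547,202.5,64,90)
snap('top','a.png')
t=np.load('/tmp/top.npz');s=snap('side')[0]
b=np.hstack([cv2.resize(t['im'][150:280,130:280],(400,347)),cv2.resize(s[160:260,220:340],(400,347))]);cv2.imwrite('pics/a.png',b[:,:,::-1])
E
```

```text
tool shift cm 0.01 0.17 8.36 roll 0.4   yaw now 90.4 q7 -0.15
```

View pics/a.png

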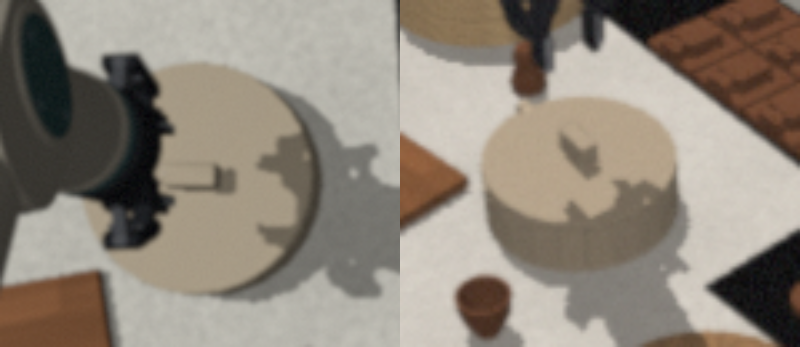

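The gripper hangs above the bar with its fingers straddling it along world x. In the top view it appears shifted left, which fits the parallax.

>>> arm_command --series '[55, 0, 0.1, 3, 0, 55, 0, 0.1, 6, 0, 55, 0, 0.1, 7.5, 0, 55, 0, 0.1, 8.2, 0, 55, 0, 0.1, 8.2, 0]'

```text
clock: 1.87
eef_pos: [545.4, 206.6, 66.7]
tool_rot: [-3.139, -0.0, 1.585]
force: [-0.3, 0.7, 0.2]
width: 46.9
gripper_force: 0.0
```

>>> arm_command --series '[0, 0, 0, 0, 0, 0, 0, 0, 0, 0, 0, 0, 0, 0, 0, 0, 0, 0, 0, 0, 0, 0, 0, 0, 0]'

```text
clock: 2.28
eef_pos: [547.2, 205.4, 68.4]
tool_rot: [3.14, -0.001, 1.582]
force: [-0.6, 0.5, -0.7]
width: 0.1
gripper_force: 0.0
```

>>> arm_command --series '[0, 0, 0, 0, 0, 0, 0, 0, 0, 0, 0, 0, 0, -0.5, 0, 0, 0, 0, -1, 0, 0, 0, 0, -1.5, 0]'

```text
clock: 2.7
eef_pos: [546.8, 205.1, 83.2]
tool_rot: [3.141, -0.0, 1.582]
force: [-0.3, -0.4, -0.3]
width: 0.3
gripper_force: 0.0
```

The fingers shut on nothing, so I'll look.

```bash
python3 - <<'E'
from h import *
t,d=snap('top');s,ds=snap('side')
b=np.hstack([cv2.resize(t[150:280,130:280],(400,347)),cv2.resize(s[160:260,220:340],(400,347))]);cv2.imwrite('pics/b.png',b[:,:,::-1])
st=monitor.read_state();print(st['eef_pos'],st['tool_rot'],st['width'],st['force'])
for n in('top','side'):print(n,proj(n,[[547,202.5,74],[547,202.5,87],st['eef_pos']]))
E
```

```text
[547.6 205.3  83.8] [ 3.1 -0.   1.6] 0.008340803328778833 [ 0.4 -0.1  1.1]
top [[202.4 215.9]
 [200.8 215.3]
 [200.  215.2]]
side [[273.6 202. ]
 [273.3 198.8]
 [273.1 199.1]]
```

View pics/b.png

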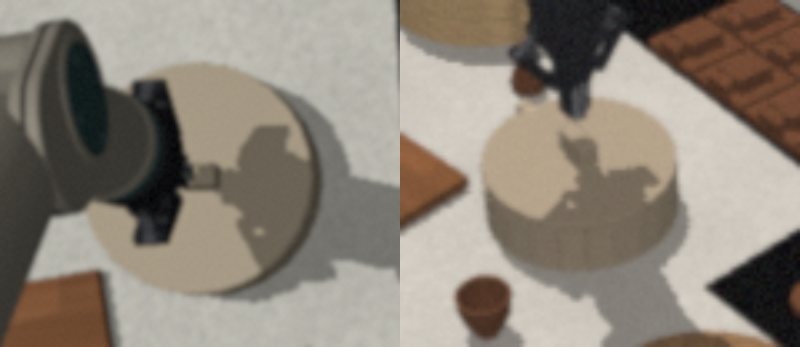

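```bash
python3 - <<'E'
from h import *
S=np.load('/tmp/side.npz');im=S['im'].astype(int);P=cloud('side',S['d'])
m=np.zeros((480,640),bool);m[165:215,245:300]=1
m&=(im.max(2)<75)&(P[...,2]>66)&(np.hypot(P[...,0]-547,P[...,1]-203)<60)
q=P[m];o=np.argsort(q[:,2])[:25];print(m.sum(),q[o]);v,u=np.nonzero(m);print(np.c_[u,v][o])
for r in range(185,205):print(r,im[r,262:284].sum(1)//3)
E
```

```text
488 [[538.2 199.2 119.6]
 [533.9 203.8 123. ]
 [532.1 195.4 124.5]
 [537.1 196.9 125.3]
 [543.8 189.5 126.3]
 [539.5 200.2 126.4]
 [546.8 193.9 126.5]
 [533.5 208.2 128.7]
 [550.5 193.3 129.1]
 [531.6 193.9 129.4]
 [533.7 196.9 130.7]
 [530.9 198.4 131.1]
 [551.7 194.7 131.7]
 [545.  190.5 133. ]
 [534.2 197.2 134.2]
 [535.9 193.9 135.2]
 [538.3 197.3 136.2]
 [548.9 195.8 136.2]
 [533.7 207.5 136.7]
 [529.7 195.9 136.9]
 [540.1 199.6 138. ]
 [534.3 196.8 138.2]
 [529.3 200.8 138.3]
 [533.6 201.2 140. ]
 [530.3 196.4 140.1]]
[[271 192]
 [269 191]
 [270 192]
 [271 191]
 [274 191]
 [271 190]
 [274 190]
 [268 189]
 [275 189]
 [270 191]
 [270 190]
 [269 190]
 [275 188]
 [274 189]
 [270 189]
 [271 189]
 [271 188]
 [274 187]
 [268 187]
 [269 189]
 [271 187]
 [270 188]
 [268 188]
 [269 187]
 [269 188]]
185 [ 59  85 103  94  72  54  37  32  32  40  60  59  72  75 106 171 197 203
 204 204 203 204]
186 [ 85 115 160 162 137 103  50  33  33  53  77  70  76  83 108 169 198 202
 200 203 200 202]
187 [116 132 171 191 187 141  58  31  37  60  83  75  71  75 102 162 191 194
 195 197 200 198]
188 [132 
[... 905 characters left out ...]
6 161 161 160 161
 163 161 160 161]
198 [161 161 161 163 154 140 130 142 157 162 160 158 156 153 152 160 160 160
 159 161 159 158]
199 [161 161 165 160 159 141 115 117 139 153 152 147 140 138 141 149 156 160
 161 161 162 162]
200 [162 162 164 161 159 141 111 101 111 124 121 113 109 107 112 120 144 157
 162 163 160 161]
201 [162 159 161 159 159 140 112  94  96 100 104 105 105 103 108 106 125 148
 161 160 160 162]
202 [161 160 161 161 161 145 118  97  94  96  99 103 105 110 106 109 109 141
 159 162 163 162]
203 [162 161 162 161 159 158 139 112  93  94  95  98 106 108 101 102 109 142
 160 161 161 161]
204 [163 161 161 162 161 160 156 132 101  95  94  93 103 102 103  98 102 140
 158 162 163 160]
```

The side view shows the real finger end about 20 mm above the reported TCP, so the close missed over the top of the bar. I'll open, go lower in steps and watch the force.

>>> arm_command --series '[55, 0, 0, -0.5, 0, 55, 0, 0, -0.5, 0, 55, 0, 0, -0.5, 0, 55, -0.2, 0, 0, 0, 55, -0.2, 0, 0.8, 0]'

```text
clock: 3.22
eef_pos: [547.3, 202.8, 74.6]
tool_rot: [3.14, -0.0, 1.582]
force: [-0.2, 0.2, -0.7]
width: 47.2
gripper_force: 0.0
```

>>> arm_command --series '[55, 0, 0, 0.5, 0, 55, 0, 0, 1.0, 0, 55, 0, 0, 1.5, 0, 55, 0, 0, 2, 0, 55, 0, 0, 2, 0]'

```text
clock: 3.63
eef_pos: [545.9, 202.8, 53.3]
tool_rot: [-3.14, 0.001, 1.582]
force: [-0.1, -0.8, 0.1]
width: 47.0
gripper_force: 0.0
```

>>> arm_command --series '[55, 0, 0, 0.3, 0, 55, 0, 0, 0.6, 0, 55, 0, 0, 0.6, 0, 0, 0, 0, 0.6, 0, 0, 0, 0, 0.6, 0]'

```text
clock: 4.05
eef_pos: [546.9, 203.1, 48.8]
tool_rot: [3.141, -0.0, 1.582]
force: [0.0, -0.3, 0.8]
width: 23.9
gripper_force: 1.6
```

>>> arm_command --series '[0, 0, 0, 0, 0, 0, 0, 0, 0, 0, 0, 0, 0, 0, 0, 0, 0, 0, 0, 0, 0, 0, 0, 0, 0]'

```text
clock: 4.47
eef_pos: [548.1, 203.3, 49.2]
tool_rot: [3.139, -0.001, 1.582]
force: [3.8, 0.5, 3.4]
width: 17.9
gripper_force: 59.2
```

>>> arm_command --series '[0, 0, 0, -0.5, 0, 0, 0, 0, -1.5, 0, 0, 0, 0, -3, 0, 0, 0, 0, -4.5, 0, 0, 0, 0, -6, 0]'

```text
clock: 4.88
eef_pos: [544.2, 202.6, 108.6]
tool_rot: [-3.137, 0.001, 1.583]
force: [0.5, -0.4, -5.5]
width: 18.2
gripper_force: 58.8
```

>>> arm_command --series '[0, -2, -0.5, 0, 0, 0, -5, -1.3, 0, 0, 0, -8.5, -2.2, 0, 0, 0, -12, -3.1, 0, 0, 0, -15.5, -4.1, 0, 0]'

```text
clock: 5.3
eef_pos: [504.9, 46.6, 108.4]
tool_rot: [-3.138, 0.0, 1.584]
force: [-0.2, -0.4, -4.5]
width: 18.3
gripper_force: 58.8
```

>>> arm_command --series '[0, -3.5, -1, 0, 0, 0, -7, -2, 0, 0, 0, -10.5, -3, 0, 0, 0, -13.5, -4, 0, 0, 0, -15.5, -4.1, 0, 0]'

```text
clock: 5.72
eef_pos: [463.3, -110.8, 108.5]
tool_rot: [-3.135, -0.0, 1.579]
force: [-0.5, 0.4, -6.0]
width: 18.5
gripper_force: 58.8
```

```bash
python3 - <<'E'
from h import *
plan(464,-107,25,90)
t,d=snap('top');s,ds=snap('side')
b=np.hstack([cv2.resize(t[130:330,130:430],(450,300)),cv2.resize(s[170:310,210:370],(343,300))]);cv2.imwrite('pics/d.png',b[:,:,::-1])
E
```

```text
tool shift cm 0.38 0.07 8.35 roll 0.4   yaw now 90.4 q7 0.43
```

View pics/d.png

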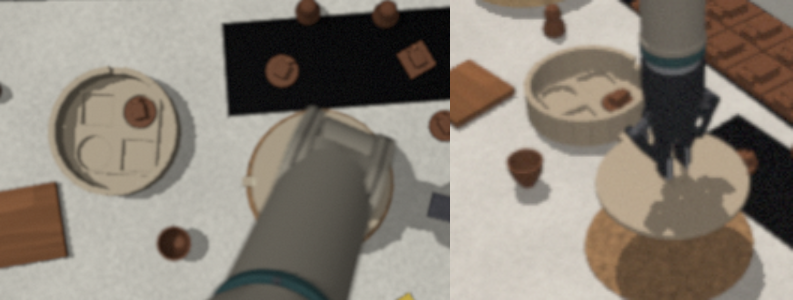

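The lid is held above the mat. The open saggar shows the fired disc at the upper right of the saggar and the notch at the top, which is world +x (crop (110,70), px about (203,177)). The square cavities are upper left and lower right, and the free round one is lower left.

>>> arm_command --series '[0, 0.2, 0.1, 2, 0, 0, 0.3, 0.1, 5, 0, 0, 0.3, 0.1, 7, 0, 0, 0.3, 0.1, 8.2, 0, 0, 0.3, 0.1, 8.8, 0]'

```text
clock: 6.23
eef_pos: [467.1, -103.1, 18.9]
tool_rot: [-3.136, -0.002, 1.584]
force: [0.3, 0.4, -4.8]
width: 18.3
gripper_force: 58.9
```

>>> arm_command --series '[0, 0, 0, 0.1, 0, 0, 0, 0, 0.2, 0, 0, 0, 0, 0.3, 0, 0, 0, 0, 0.4, 0, 0, 0, 0, 0.4, 0]'

```text
clock: 6.65
eef_pos: [469.7, -104.7, 17.2]
tool_rot: [3.141, 0.0, 1.583]
force: [0.1, 0.5, -6.4]
width: 18.5
gripper_force: 58.9
```

>>> arm_command --series '[0, 0, 0, 0.1, 0, 0, 0, 0, 0.2, 0, 0, 0, 0, 0.3, 0, 0, 0, 0, 0.4, 0, 0, 0, 0, 0.4, 0]'

```text
clock: 7.07
eef_pos: [469.4, -104.5, 12.6]
tool_rot: [3.141, -0.0, 1.583]
force: [0.1, 1.7, -1.8]
width: 18.6
gripper_force: 59.3
```

>>> arm_command --series '[0, 0, 0, 0.1, 0, 0, 0, 0, 0.2, 0, 0, 0, 0, 0.2, 0, 0, 0, 0, 0.2, 0, 0, 0, 0, 0.2, 0]'

```text
clock: 7.48
eef_pos: [469.6, -103.8, 11.0]
tool_rot: [3.141, -0.001, 1.583]
force: [0.8, 4.9, 5.8]
width: 18.2
gripper_force: 60.2
```

>>> arm_command --series '[20, 0, 0, 0, 0, 40, 0, 0, 0, 0, 55, 0, 0, 0, 0, 55, 0, 0, 0, 0, 55, 0, 0, 0, 0]'

```text
clock: 7.9
eef_pos: [469.4, -105.6, 10.6]
tool_rot: [3.141, 0.001, 1.582]
force: [0.4, 0.3, -0.1]
width: 47.4
gripper_force: 0.0
```

>>> arm_command --series '[55, 0, 0, -2, 0, 55, 0, 0, -5, 0, 55, 0, 0, -8, 0, 55, 0, 0, -11, 0, 55, 0, 0, -14, 0]'

```text
clock: 8.32
eef_pos: [468.9, -105.2, 151.9]
tool_rot: [-3.141, 0.0, 1.582]
force: [0.6, 0.9, -0.5]
width: 47.0
gripper_force: 0.0
```

>>> arm_command --series '[55, 3.5, 0.5, 0, 0, 55, 7, 1, 0, 0, 55, 10.5, 1.5, 0, 0, 55, 14, 2, 0, 0, 55, 14, 2, 0, 0]'

```text
clock: 8.73
eef_pos: [488.4, 43.8, 150.4]
tool_rot: [3.141, -0.004, 1.593]
force: [0.4, -0.0, 0.1]
width: 47.2
gripper_force: 0.0
```

```bash
cat > look.py <<'E'
from h import *
import sys
t,d=snap('top');P=cloud('top',d)
g=cv2.cvtColor(t,cv2.COLOR_RGB2GRAY)
print(monitor.read_state()['eef_pos'])
# saggar rim: points z 40..60
Q=blob(P,t,(150,165,105,105),43,58)[:,:2]
def cfit(Q):
    A=np.c_[2*Q,np.ones(len(Q))];a=np.linalg.lstsq(A,(Q**2).sum(1),rcond=None)[0];return a[:2],np.sqrt(a[2]+a[:2]@a[:2])
c,r=cfit(Q);k=abs(np.hypot(*(Q-c).T)-93)<9;c,r=cfit(Q[k]);print('rim',c,r,k.sum(),cv2.minEnclosingCircle(Q[k].astype(np.float32)))
a=np.degrees(np.arctan2(*(Q[k]-c).T[::-1]));h=np.histogram(a,bins=90,range=(-180,180))[0];i=np.where(h<.4*np.median(h))[0];print('gap deg',[(b*4-178,h[b]) for b in i],np.median(h))
B=blob(P,t,(212,185,30,30),26,40);print('fired belly',len(B),B.mean(0))
L=blob(P,t,(290,195,115,115),15,30);c2,r2=cfit(L);print('lid',L.mean(0),cv2.minEnclosingCircle(L[:,:2].astype(np.float32)))
B=blob(P,t,(320,220,50,60),40,60);print('bar',len(B),B.mean(0),cv2.minAreaRect(B[:,:2].astype(np.float32)))
im=cv2.resize(t[165:270,150:255],(600,600),interpolation=cv2.INTER_CUBIC);cv2.imwrite('pics/'+sys.argv[1],im[:,:,::-1])
E
python3 look.py e.png
```

```text
[488.   39.8 150.4]
rim [547.5 204.3] 93.70372319129389 697 ((547.9881591796875, 205.61582946777344), 99.39187622070312)
gap deg [(np.int64(-178), np.int64(0)), (np.int64(-174), np.int64(0)), (np.int64(-170), np.int64(0)), (np.int64(-166), np.int64(0)), (np.int64(-162), np.int64(0)), (np.int64(-158), np.int64(0)), (np.int64(-154), np.int64(0)), (np.int64(-150), np.int64(0)), (np.int64(-146), np.int64(0)), (np.int64(-142), np.int64(0)), (np.int64(-138), np.int64(0)), (np.int64(-134), np.int64(0)), (np.int64(-130), np.int64(0)), (np.int64(-126), np.int64(0)), (np.int64(-122), np.int64(0)), (np.int64(-118), np.int64(0)), (np.int64(-114), np.int64(0)), (np.int64(-110), np.int64(0)), (np.int64(-106), np.int64(0)), (np.int64(-102), np.int64(0)), (np.int64(-98), np.int64(0)), (np.int64(-94), np.int64(0)), (np.int64(-90), np.int64(0)), (np.int64(-86), np.int64(0)), (np.int64(-82), np.int64(0)), (np.int64(-78), np.int64(0)), (np.int64(-74), np.int64(0)), (np.int64(-70), np.int64(0)), (np.int64(-66), np.int64(0)), (np.int64(-62), np.int64(0)), (np.int64(-10), np.int64(3)), (np.int64(-6), np.int64(1)), (np.int64(-2), np.int64(0)), (np.int64(154), np.int64(0)), (np.int64(158), np.int64(0)), (np.int64(162), np.int64(0)), (np.int64(166), np.int64(0)), (np.int64(170), np.int64(0)), (np.int64(174), np.int64(0)), (np.int64(178), np.int64(0))] 11.0
fired belly 1 [609.1 128.2  30.3]
lid [ 467.7 -101.3   22.5] ((468.41510009765625, -96.17318725585938), 103.41858673095703)
bar 175 [ 467.6 -101.6   47.9] ((467.6615905761719, -101.48018646240234), (42.614498138427734, 18.024063110351562), 88.68346405029297)
```

View pics/e.png

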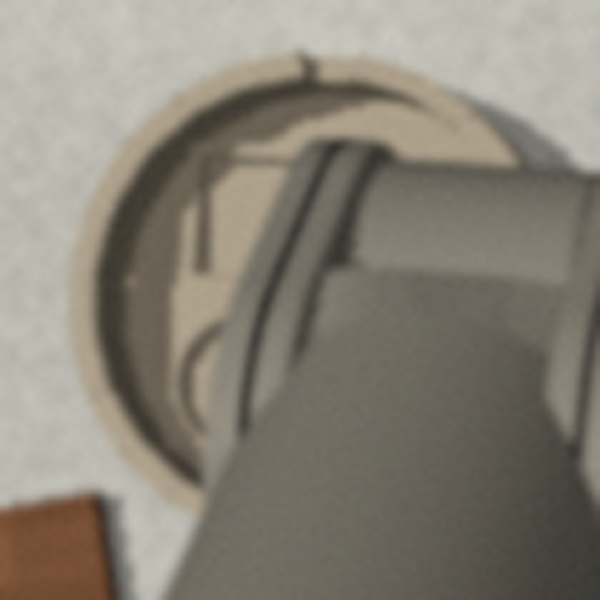

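The arm blocks the saggar here, so I'll step back for one clear look.

>>> arm_command --series '[55, -3.5, -0.5, 0, 0, 55, -7, -1, 0, 0, 55, -10.5, -1.5, 0, 0, 55, -14, -2, 0, 0, 55, -14, -2, 0, 0]'

```text
clock: 9.2
eef_pos: [467.3, -114.8, 151.0]
tool_rot: [3.141, 0.006, 1.569]
force: [0.0, -0.4, -0.3]
width: 47.1
gripper_force: 0.0
```

```bash
python3 look.py f.png; cp /tmp/top.npz /tmp/sag.npz
```

```text
[ 467.9 -110.8  150.8]
rim [547.5 205. ] 93.38483025737854 1191 ((548.1765747070312, 205.5359344482422), 99.96363067626953)
gap deg [(np.int64(-10), np.int64(3)), (np.int64(-6), np.int64(0)), (np.int64(-2), np.int64(0))] 14.0
fired belly 113 [582.  166.8  30.6]
lid [495.  -32.5  22.4] ((491.6865539550781, -48.869632720947266), 78.07115173339844)
bar 0 [nan nan nan] ((0.0, 0.0), (0.0, 0.0), 0.0)look.py:14: RuntimeWarning: Mean of empty slice.
  B=blob(P,t,(320,220,50,60),40,60);print('bar',len(B),B.mean(0),cv2.minAreaRect(B[:,:2].astype(np.float32)))
  ret = um.true_divide(
```

View pics/f.png

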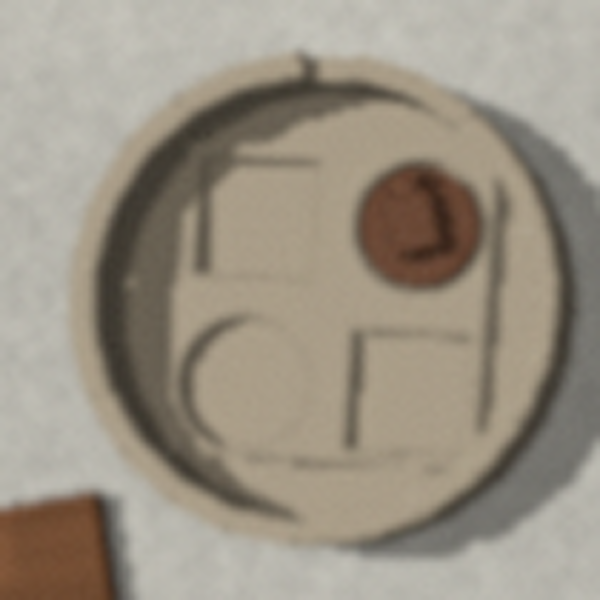

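The saggar is clear now. In the crop, the fired disc is at (420,225) and the free round cavity at about (250,382). The square cavities are at about (262,218) and (412,392), and the notch is at (307,65). I'll turn these into coordinates.

```bash
python3 - <<'E'
from h import *
T=np.load('/tmp/sag.npz');im=T['im'];P=cloud('top',T['d'])
cr=lambda a,z:ray('top',np.array(a)*.175+[150-.4,165-.4],z)
for nm,a in dict(sqLRtop=[(365,330),(470,338)],sqLRleft=[(358,335),(349,445)],sqULtop=[(235,160),(318,160)],sqULleft=[(208,185),(202,270)]).items():
    e=cr(a,16);print(nm,e[:,:2],np.degrees(np.arctan2(*(e[1]-e[0])[:2][::-1])))
print('notch edge',cr([(307,65)],50))
k=tile(im,(208,188,32,32),z=18);print('fired',cv2.minEnclosingCircle(k))
B=blob(P,im,(208,188,32,32),26,40)[:,:2];w,v=np.linalg.eigh(np.cov(B.T));print('belly',B.mean(0),np.degrees(np.arctan2(v[1,1],v[0,1])),w)
print('cav centers crop',cr([(250,382),(262,218),(412,392)],16)[:,:2])
for yaw in(-3,-5,-6):
  a=np.radians(yaw);R=np.array([[np.cos(a),-np.sin(a)],[np.sin(a),np.cos(a)]]);print(yaw,[np.array([547,203.8])+R@np.array(p) for p in((34,34),(34,-34),(-34,34),(-34,-34))])
plan(547,203.8,150,90)
E
```

```text
sqLRtop [[537.1 191.6]
 [532.8 148.4]] -95.73775783349339
sqLRleft [[535.2 194.5]
 [490.4 198.6]] 174.7721528716467
sqULtop [[608.5 245.2]
 [607.4 210.6]] -91.67004745033212
sqULleft [[598.4 256.5]
 [563.5 259.1]] 175.76082897022272
notch edge [[640.6 206.2  50. ]]
fired ((580.516357421875, 167.364501953125), 51.9435920715332)
belly [581.8 167.2] 164.36591198939706 [ 58.3 100.1]
cav centers crop [[517.  239.3]
 [584.2 234. ]
 [511.4 172.5]]
-3 [array([582.7, 236. ]), array([579.2, 168.1]), array([514.8, 239.5]), array([511.3, 171.6])]
-5 [array([583.8, 234.7]), array([577.9, 167. ]), array([516.1, 240.6]), array([510.2, 172.9])]
-6 [array([584.4, 234.1]), array([577.3, 166.4]), array([516.7, 241.2]), array([509.6, 173.5])]
tool shift cm 31.44 7.96 0.08 roll 0.1   yaw now 90.1 q7 0.40
```

>>> arm_command --series '[40, 2.5, 1, 0, 7, 40, 5.5, 2, 0, 14, 40, 8.5, 3.3, 0, 21, 40, 11.5, 4.5, 0, 28, 40, 13.8, 5.5, 0, 35]'

```text
clock: 9.67
eef_pos: [523.1, 37.1, 150.4]
tool_rot: [-3.141, -0.001, 0.968]
force: [0.1, 0.5, -0.5]
width: 33.7
gripper_force: 0.0
```

>>> arm_command --series '[40, 3, -0.7, 0, 7, 40, 6, -1.4, 0, 14, 40, 9, -2.1, 0, 21, 40, 12, -2.8, 0, 28, 40, 14.6, -3.4, 0, 35]'

```text
clock: 10.08
eef_pos: [576.9, 176.7, 150.3]
tool_rot: [-3.141, 0.0, 0.357]
force: [1.0, 0.4, -0.5]
width: 33.8
gripper_force: 0.0
```

```bash
cat > tip.py <<'E'
from h import *
# finger end height seen in side camera: lowest dark pixel near the TCP column
import sys
def tip():
    st=monitor.read_state();im,d=snap('side');p=st['eef_pos'];g=im.max(2)
    out=[]
    yw=st['tool_rot'][2];yt=np.array([np.sin(yw),-np.cos(yw),0])
    for sg in(-1,1):
        b=p+yt*sg*(st['width']/2+5)
        u,v=proj('side',[b])[0]
        cols=range(int(u)-6,int(u)+7);low=[max([r for r in range(int(v)-45,int(v)+20) if g[r,c]<85],default=0) for c in cols]
        zz=[b[2]+dz for dz in range(-10,50)];vv=proj('side',[[b[0],b[1],z] for z in zz])[:,1]
        out.append((b,round(u),round(v,1),low,[round(float(np.interp(-l,-vv,zz)-b[2])) for l in low]))
    return out
for o in tip():print(*o)
E
python3 - <<'E'
from h import *
T=np.load('/tmp/sag.npz');P=cloud('top',T['d'])
B=blob(P,0,(205,185,35,35),25,40)[:,:2];B=B[np.hypot(*(B-[581,167]).T)<22];w,v=np.linalg.eigh(np.cov(B.T));print('belly',len(B),B.mean(0),np.degrees(np.arctan2(v[1,1],v[0,1])),w)
plan(579.5,167,60,15)
E
python3 tip.py
```

```text
belly 115 [581.4 167.8] -169.34426737232795 [33.2 87.7]
tool shift cm -0.09 1.00 9.03 roll 5.4   yaw now 20.4 q7 -1.06
[569.2 197.2 150.3] 279 180.9 [162, 163, 165, 171, 172, 174, 175, 174, 173, 164, 164, 165, 166] [49, 49, 49, 37, 34, 26, 22, 26, 30, 49, 49, 49, 49]
[584.5 156.1 150.3] 290 184.8 [166, 166, 167, 168, 171, 177, 177, 176, 175, 174, 173, 174, 174] [49, 49, 49, 49, 49, 29, 29, 33, 37, 40, 44, 40, 40]
```

>>> arm_command --series '[40, -0.1, 0.5, 2, 5, 40, -0.1, 1, 5, 9, 40, -0.1, 1, 8, 9, 40, -0.1, 1, 11, 9, 40, -0.1, 1, 13, 9]'

```text
clock: 10.55
eef_pos: [577.5, 163.9, 17.7]
tool_rot: [-3.142, 0.004, 0.205]
force: [-0.2, 0.3, -0.8]
width: 34.0
gripper_force: 0.0
```

```bash
python3 -c "
from h import *
plan(579,167.2,0,11)"
```

```text
tool shift cm 0.22 -0.29 1.77 roll 0.7   yaw now 11.7 q7 -1.04
```

>>> arm_command --series '[40, 0.2, -0.2, 0.4, 0, 40, 0.2, -0.2, 0.8, 0, 40, 0.2, -0.2, 1.2, 0, 40, 0.2, -0.2, 1.5, 0, 40, 0.2, -0.2, 1.5, 0]'

```text
clock: 10.97
eef_pos: [581.6, 166.4, 6.2]
tool_rot: [-3.141, -0.001, 0.204]
force: [0.1, 0.5, -0.2]
width: 34.2
gripper_force: 0.0
```

>>> arm_command --series '[40, 0, 0, 0.1, 0, 40, 0, 0, 0.2, 0, 40, 0, 0, 0.3, 0, 40, 0, 0, 0.3, 0, 40, 0, 0, 0.3, 0]'

```text
clock: 11.38
eef_pos: [581.1, 166.2, 2.7]
tool_rot: [-3.142, -0.0, 0.203]
force: [0.2, -0.5, 0.5]
width: 34.3
gripper_force: 0.0
```

```bash
python3 -c "
from h import *
plan(579,167.2,0,11);print(monitor.read_state()['force'])"
```

```text
tool shift cm -0.19 -0.14 0.27 roll 0.7   yaw now 11.7 q7 -1.03
[ 0.2 -0.5  0.5]
```

>>> arm_command --series '[40, -0.2, -0.1, 0.1, 0, 40, -0.2, -0.1, 0.3, 0, 40, -0.2, -0.1, 0.4, 0, 40, -0.2, -0.1, 0.4, 0, 0, -0.2, -0.1, 0.4, 0]'

```text
clock: 11.8
eef_pos: [578.9, 166.8, -1.5]
tool_rot: [-3.141, 0.0, 0.203]
force: [-0.1, 0.7, 0.7]
width: 23.2
gripper_force: 0.6
```

>>> arm_command --series '[0, 0, 0, 0, 0, 0, 0, 0, 0, 0, 0, 0, 0, 0, 0, 0, 0, 0, 0, 0, 0, 0, 0, 0, 0]'

```text
clock: 12.22
eef_pos: [578.7, 168.3, -1.1]
tool_rot: [-3.139, 0.0, 0.204]
force: [-1.4, 3.6, 1.9]
width: 17.9
gripper_force: 49.7
```

>>> arm_command --series '[0, 0, 0, -0.3, 0, 0, 0, 0, -1.5, 0, 0, 0, 0, -4, 0, 0, 0, 0, -7, 0, 0, 0, 0, -10, 0]'

```text
clock: 12.63
eef_pos: [578.9, 164.2, 99.5]
tool_rot: [3.138, 0.001, 0.201]
force: [1.8, 0.8, 0.0]
width: 17.9
gripper_force: 62.2
```

```bash
python3 -c "
from h import *
plan(407,354.5,90,9)"
```

```text
tool shift cm -13.04 -22.09 0.95 roll 2.5   yaw now 11.5 q7 -1.12
```

>>> arm_command --series '[0, -1, -1.7, 0, 0, 0, -2.7, -4.5, 0, 0, 0, -4.5, -7.5, 0, 0, 0, -6.3, -10.5, 0, 0, 0, -8, -13.5, 0, 0]'

```text
clock: 13.05
eef_pos: [473.1, 281.7, 99.1]
tool_rot: [3.139, -0.001, 0.201]
force: [-0.6, 0.3, -0.4]
width: 17.7
gripper_force: 62.3
```

>>> arm_command --series '[0, -1.8, -3, 0, 0, 0, -3.4, -6, 0, 0, 0, -4.5, -8, 0, 0, 0, -5, -8.6, 0, 0, 0, -5, -8.6, 0, 0]'

```text
clock: 13.47
eef_pos: [405.9, 357.5, 98.6]
tool_rot: [3.141, 0.0, 0.207]
force: [-0.4, -0.6, 0.3]
width: 17.7
gripper_force: 62.3
```

```bash
python3 -c "
from h import *
plan(407,354.5,6,9);print(monitor.read_state()['width'])"
```

```text
tool shift cm 0.05 0.31 9.26 roll 2.8   yaw now 11.8 q7 -1.47
17.70039495249879
```

>>> arm_command --series '[0, 0, 0.2, 2, 0, 0, 0, 0.2, 5, 0, 0, 0, 0.2, 7, 0, 0, 0, 0.2, 8.3, 0, 0, 0, 0.2, 8.8, 0]'

```text
clock: 13.88
eef_pos: [408.9, 351.3, 9.1]
tool_rot: [3.138, 0.001, 0.2]
force: [0.4, 0.2, -0.4]
width: 17.5
gripper_force: 62.3
```

>>> arm_command --series '[0, 0, 0, 0.1, 0, 0, 0, 0, 0.2, 0, 0, 0, 0, 0.3, 0, 0, 0, 0, 0.4, 0, 0, 0, 0, 0.4, 0]'

```text
clock: 14.3
eef_pos: [407.8, 355.2, 7.2]
tool_rot: [-3.141, -0.001, 0.204]
force: [-0.6, 0.6, -0.3]
width: 17.4
gripper_force: 62.3
```

>>> arm_command --series '[0, 0, 0, 0.1, 0, 10, 0, 0, 0.1, 0, 40, 0, 0, 0.1, 0, 40, 0, 0, 0.1, 0, 40, 0, 0, 0.1, 0]'

```text
clock: 14.72
eef_pos: [407.4, 355.0, 5.7]
tool_rot: [-3.142, -0.0, 0.204]
force: [0.1, 0.1, -0.1]
width: 34.4
gripper_force: 0.0
```

>>> arm_command --series '[40, 0, 0, -1, 0, 40, 0, 0, -4, 0, 40, 0, 0, -7, 0, 40, 0, 0, -10, 0, 40, 0, 0, -12, 0]'

```text
clock: 15.13
eef_pos: [408.4, 355.1, 128.8]
tool_rot: [-3.141, -0.003, 0.203]
force: [1.0, 0.4, 0.2]
width: 34.1
gripper_force: 0.0
```

>>> arm_command --series '[40, 1.2, 3.5, 0, 0, 40, 2.4, 7, 0, 0, 40, 3.6, 10.5, 0, 0, 40, 4.8, 14, 0, 0, 40, 6, 17.5, 0, 0]'

```text
clock: 15.55
eef_pos: [502.1, 194.2, 126.5]
tool_rot: [-3.141, -0.001, 0.204]
force: [0.5, 0.4, -0.1]
width: 34.3
gripper_force: 0.0
```

```bash
cat > tl.py <<'E'
from h import *
t,d=snap('top');P=cloud('top',d)
M=blob(P,0,(112,245,70,70),26,50)[:,:2];print('fired belly',len(M),M.mean(0) if len(M) else 0)
c=t.astype(int);m=((c[...,0]-c[...,2]>22)&(c[...,0]>60)).astype(np.uint8);m[:,:250]=0;m[:140]=0;m[240:]=0;m[:,480:]=0
for k in cv2.findContours(m,0,2)[0]:
    if 150<cv2.contourArea(k)<900:
        k=k.reshape(-1,2);x,y,w,h=cv2.boundingRect(k);r=ray('top',k,10)[:,:2].astype(np.float32)
        B=blob(P,0,(x,y,w,h),18,32)[:,:2]
        if len(B)<20:continue
        w_,v=np.linalg.eigh(np.cov(B.T));a=np.degrees(np.arctan2(v[1,1],v[0,1]));a=(a+90)%180-90
        print('px',k.mean(0),'ctr',np.array(cv2.minEnclosingCircle(r)[0]),'rect',cv2.minAreaRect(r),'belly',len(B),B.mean(0),'%.0f'%a,w_)
E
python3 tl.py; python3 -c "
from h import *
plan(638,-53,40,-31)"
```

```text
fired belly 151 [411.4 346.4]
px [425.9 212.6] ctr [ 546.6 -302.7] rect ((547.3930053710938, -302.26605224609375), (46.505577087402344, 46.68120193481445), 87.96147918701172) belly 114 [ 548.8 -301.3] 30 [32.2 84.4]
px [317.9 177.7] ctr [638.2 -52.9] rect ((637.8637084960938, -52.63166046142578), (49.04934310913086, 47.19697952270508), 88.5062255859375) belly 112 [640.6 -53.9] -28 [32.3 83.8]
px [407.6 169.5] ctr [ 651.3 -261.6] rect ((651.11572265625, -262.2622985839844), (44.73123550415039, 45.73925018310547), 28.456863403320312) belly 113 [ 654. -261.] 27 [32.5 88.2]
tool shift cm 8.25 25.82 8.78 roll 42.0   yaw now 11.0 q7 -1.18
```

>>> arm_command --series '[40, 0.8, 2.6, 0, 4, 40, 1.6, 5.2, 0, 8, 40, 2.4, 7.8, 0, 12, 40, 3.2, 10.4, 0, 16, 40, 4, 13, 0, 20]'

```text
clock: 16.02
eef_pos: [567.3, 75.4, 126.3]
tool_rot: [-3.141, -0.0, -0.149]
force: [0.1, 0.1, 0.3]
width: 34.3
gripper_force: 0.0
```

>>> arm_command --series '[40, 2, 2.5, 1, 4, 40, 4.5, 5.5, 2, 8, 40, 7, 9, 3, 12, 40, 9, 11.5, 4, 16, 40, 9, 11.5, 5, 19]'

```text
clock: 16.43
eef_pos: [642.1, -60.6, 77.0]
tool_rot: [3.136, -0.008, -0.489]
force: [0.1, -0.8, -0.1]
width: 34.3
gripper_force: 0.0
```

>>> arm_command --series '[40, 0, 0, 0, 0, 40, 0, 0, 0, 0, 40, 0, 0, 0, 0, 40, 0, 0, 0, 0, 40, 0, 0, 0, 0]'

```text
clock: 16.85
eef_pos: [639.6, -48.8, 76.5]
tool_rot: [-3.14, -0.001, -0.475]
force: [-0.3, 0.1, -0.4]
width: 34.2
gripper_force: 0.0
```

```bash
python3 -c "
from h import *
plan(638,-52.8,-10,-28)"; python3 tip.py
```

```text
tool shift cm 0.04 0.43 8.65 roll 0.8   yaw now -27.2 q7 -1.34
[649.7 -29.2  76.5] 344 223.3 [242, 242, 241, 241, 240, 240, 240, 240, 239, 239, 239, 240, 240] [-10, -10, -10, -10, -10, -10, -10, -10, -10, -10, -10, -10, -10]
[629.5 -68.5  76.5] 347 232.3 [251, 251, 251, 251, 251, 251, 251, 251, 251, 251, 251, 251, 251] [-10, -10, -10, -10, -10, -10, -10, -10, -10, -10, -10, -10, -10]
```

>>> arm_command --series '[40, 0, 0.4, 2, 0, 40, 0, 0.4, 4, 0, 40, 0, 0.4, 6, 0, 40, 0, 0.4, 7.5, 0, 40, 0, 0.4, 7.5, 0]'

```text
clock: 17.32
eef_pos: [635.4, -52.6, -2.2]
tool_rot: [3.141, 0.005, -0.476]
force: [-0.7, 0.4, 0.8]
width: 34.5
gripper_force: 0.0
```

>>> arm_command --series '[40, 0, 0, 0.2, 0, 40, 0, 0, 0.4, 0, 40, 0, 0, 0.6, 0, 40, 0, 0, 0.8, 0, 40, 0, 0, 0.9, 0]'

```text
clock: 17.73
eef_pos: [637.9, -53.8, -8.0]
tool_rot: [-3.141, -0.001, -0.477]
force: [0.9, -0.8, -0.1]
width: 34.0
gripper_force: 0.0
```

```bash
python3 -c "
from h import *
plan(638,-52.8,-9,-28)"
```

```text
tool shift cm -0.04 -0.10 0.10 roll 0.7   yaw now -27.3 q7 -1.26
```

Well aligned. I'll close, lift, and head for the free round cavity at (517,240).

>>> arm_command --series '[40, 0, 0, 0.1, 0, 0, 0, 0, 0.1, 0, 0, 0, 0, 0.1, 0, 0, 0, 0, 0.1, 0, 0, 0, 0, 0.1, 0]'

```text
clock: 18.15
eef_pos: [637.7, -54.0, -9.1]
tool_rot: [-3.141, -0.0, -0.477]
force: [0.1, 1.1, 3.5]
width: 18.0
gripper_force: 59.0
```

>>> arm_command --series '[0, 0, 0, 0, 0, 0, 0, 0, 0, 0, 0, 0, 0, 0, 0, 0, 0, 0, 0, 0, 0, 0, 0, -0.5, 0]'

```text
clock: 18.57
eef_pos: [636.7, -53.7, -5.2]
tool_rot: [3.141, 0.002, -0.477]
force: [0.4, 0.2, -0.9]
width: 18.1
gripper_force: 58.7
```

>>> arm_command --series '[0, 0, 0, -1.5, 0, 0, 0, 0, -4, 0, 0, 0, 0, -7, 0, 0, 0, 0, -9.5, 0, 0, 0, 0, -9.5, 0]'

```text
clock: 18.98
eef_pos: [640.8, -55.6, 96.7]
tool_rot: [-3.139, -0.009, -0.478]
force: [0.8, -0.8, -0.5]
width: 17.8
gripper_force: 58.7
```

```bash
python3 -c "
from h import *
plan(517,240,60,-5)"
```

```text
tool shift cm -24.58 -20.56 3.67 roll -22.4   yaw now -27.4 q7 -1.35
```

>>> arm_command --series '[0, -1.2, -1, 0, 0, 0, -3.8, -3.2, 0, 0, 0, -6.6, -5.6, 0, 0, 0, -9.4, -8, 0, 0, 0, -12.2, -10.4, 0, 0]'

```text
clock: 19.4
eef_pos: [575.9, 95.8, 90.8]
tool_rot: [-3.141, 0.0, -0.478]
force: [0.2, 0.9, -0.8]
width: 17.6
gripper_force: 58.7
```

>>> arm_command --series '[0, -2.8, -2.4, 0, 0, 0, -5.6, -4.8, 0, 0, 0, -8.4, -7.2, 0, 0, 0, -10.8, -9, 0, 0, 0, -12.3, -10.1, 0, 0]'

```text
clock: 19.82
eef_pos: [511.5, 245.1, 90.3]
tool_rot: [-3.141, 0.003, -0.473]
force: [-0.8, -0.4, 0.2]
width: 17.9
gripper_force: 58.7
```

>>> arm_command --series '[0, 0, 0, 0, 0, 0, 0, 0, 0, 0, 0, 0, 0, 0, 0, 0, 0, 0, 0, 0, 0, 0, 0, 0, 0]'

```text
clock: 20.23
eef_pos: [514.8, 239.1, 90.9]
tool_rot: [3.141, -0.001, -0.48]
force: [0.1, -0.5, -1.1]
width: 17.8
gripper_force: 58.7
```

```bash
python3 -c "
from h import *
plan(517,240,10)
print(monitor.read_state()['width'])"
```

```text
tool shift cm 0.15 -0.19 8.09 roll 0.0   yaw now -27.5 q7 -1.75
17.809569712899517
```

>>> arm_command --series '[0, 0.1, -0.1, 2, 0, 0, 0.2, -0.2, 4, 0, 0, 0.2, -0.2, 6, 0, 0, 0.2, -0.2, 7.5, 0, 0, 0.2, -0.2, 7.9, 0]'

```text
clock: 20.65
eef_pos: [515.6, 240.1, 9.4]
tool_rot: [3.139, 0.002, -0.479]
force: [-0.4, -0.4, -0.3]
width: 18.1
gripper_force: 58.7
```

>>> arm_command --series '[0, 0, 0, 0, 0, 0, 0, 0, 0, 0, 0, 0, 0, 0.2, 0, 0, 0, 0, 0.4, 0, 0, 0, 0, 0.4, 0]'

```text
clock: 21.07
eef_pos: [517.0, 241.8, 8.0]
tool_rot: [-3.141, -0.0, -0.477]
force: [0.6, 0.4, -1.5]
width: 17.8
gripper_force: 58.7
```

>>> arm_command --series '[0, 0, 0, 0.1, 0, 0, 0, 0, 0.2, 0, 0, 0, 0, 0.3, 0, 0, 0, 0, 0.4, 0, 0, 0, 0, 0.4, 0]'

```text
clock: 21.48
eef_pos: [516.9, 242.2, 3.5]
tool_rot: [-3.141, 0.0, -0.477]
force: [1.1, 2.0, 0.0]
width: 17.7
gripper_force: 58.8
```

```bash
python3 -c "
from h import *
plan(517,240,-1)"
```

```text
tool shift cm 0.11 0.19 0.45 roll 0.0   yaw now -27.3 q7 -1.65
```

>>> arm_command --series '[0, 0.1, 0.1, 0.1, 0, 0, 0.1, 0.1, 0.2, 0, 0, 0.1, 0.1, 0.3, 0, 0, 0.1, 0.1, 0.4, 0, 0, 0.1, 0.1, 0.4, 0]'

```text
clock: 21.9
eef_pos: [517.2, 242.2, -0.3]
tool_rot: [-3.139, 0.001, -0.476]
force: [0.7, 4.9, 1.8]
width: 17.5
gripper_force: 59.1
```

```bash
python3 -c "
from h import *
plan(517,240,-1)"
```

```text
tool shift cm 0.08 0.20 0.07 roll 0.0   yaw now -27.3 q7 -1.64
```

>>> arm_command --series '[0, 0, 0, 0.05, 0, 10, 0, 0, 0.05, 0, 40, 0, 0, 0, 0, 40, 0, 0, 0, 0, 40, 0, 0, 0, 0]'

```text
clock: 22.32
eef_pos: [517.1, 238.9, -0.5]
tool_rot: [3.14, -0.001, -0.478]
force: [0.1, -0.5, 1.0]
width: 34.4
gripper_force: 0.0
```

>>> arm_command --series '[40, 0, 0, -1, 0, 40, 0, 0, -4, 0, 40, 0, 0, -7, 0, 40, 0, 0, -10, 0, 40, 0, 0, -11, 0]'

```text
clock: 22.73
eef_pos: [519.5, 239.5, 114.0]
tool_rot: [-3.138, -0.005, -0.479]
force: [0.6, 0.1, -0.9]
width: 33.9
gripper_force: 0.0
```

>>> arm_command --series '[40, 1.5, 3.5, 0, 0, 40, 3, 7, 0, 0, 40, 5, 10.5, 0, 0, 40, 7, 14, 0, 0, 40, 9, 17.5, 0, 0]'

```text
clock: 23.15
eef_pos: [516.0, 41.6, 109.8]
tool_rot: [3.141, 0.0, -0.477]
force: [0.9, -0.6, 1.1]
width: 34.5
gripper_force: 0.0
```

>>> arm_command --series '[40, 1.5, 3.5, 0, -7, 40, 3, 7, 0, -14, 40, 5, 10.5, 0, -21, 40, 7, 14, 0, -28, 40, 9, 17.5, 0, -35]'

```text
clock: 23.57
eef_pos: [515.5, -155.5, 109.7]
tool_rot: [3.142, 0.001, 0.139]
force: [0.6, 0.2, 0.4]
width: 34.2
gripper_force: 0.0
```

```bash
cat > cav.py <<'E'
from h import *
T=np.load('/tmp/top.npz');P=cloud('top',T['d']);t=T['im'].astype(int)
m=((t[...,0]-t[...,2]>22)).astype(np.uint8)[160:275,145:260]
for k in cv2.findContours(m,0,2)[0]:
    if cv2.contourArea(k)<100:continue
    k=k.reshape(-1,2)+[145,160];x,y,w,h=cv2.boundingRect(k);r=ray('top',k,18)[:,:2].astype(np.float32)
    Z=P[y:y+h,x:x+w].reshape(-1,3);S=Z[(Z[:,2]<22)&(Z[:,2]>5)]
    B=blob(P,0,(x,y,w,h),25,45)
    print('saggar tile',k.mean(0),np.array(cv2.minEnclosingCircle(r)[0]),cv2.minAreaRect(r),'slab z',np.median(S[:,2]),'belly',B.mean(0))
E
python3 tl.py; python3 cav.py;python3 -c "
from h import *
plan(546.8,-302.5,60,30)"
```

```text
fired belly 213 [423.1 336.8]
px [426.3 213.2] ctr [ 546.7 -303.4] rect ((543.8606567382812, -305.61553955078125), (39.22308349609375, 46.386962890625), 43.27320861816406) belly 68 [ 543.8 -305.1] -28 [23.5 39.7]
px [315.7 215.1] ctr [543.1 -47.1] rect ((548.1324462890625, -43.411685943603516), (16.272872924804688, 100.74629211425781), 36.224876403808594) belly 93 [542.2 -47. ] -53 [  5.7 350.9]
px [407.4 169.3] ctr [ 651.5 -262. ] rect ((651.3380126953125, -261.97332763671875), (45.682979583740234, 46.13490676879883), 28.96380043029785) belly 115 [ 653.7 -260.9] 29 [32.7 86.1]
saggar tile [161.6 258.9] [443.  324.6] ((446.1355285644531, 324.61956787109375), (59.8223991394043, 53.71809768676758), 89.77372741699219) slab z 14.292735707041263 belly [425.  345.9  28.3]
saggar tile [192.7 213.2] [550.6 212.9] ((551.8333129882812, 212.9725341796875), (201.34983825683594, 198.92300415039062), 88.83821868896484) slab z 10.427700528024747 belly [553.3 225.4  35. ]
tool shift cm 1.38 13.63 5.13 roll -22.4   yaw now 7.6 q7 -0.60
```

>>> arm_command --series '[40, 0.3, 3.3, 0, -5, 40, 0.7, 6.8, 1, -10, 40, 1, 10.3, 2, -15, 40, 1.4, 13.6, 3, -20, 40, 1.4, 13.6, 4, -22.4]'

```text
clock: 24.03
eef_pos: [548.0, -296.4, 70.1]
tool_rot: [3.133, 0.002, 0.52]
force: [-0.5, -0.9, 0.2]
width: 34.0
gripper_force: 0.0
```

>>> arm_command --series '[40, 0, 0, 0, 0, 40, 0, 0, 0, 0, 40, 0, 0, 0, 0, 40, 0, 0, 0, 0, 40, 0, 0, 0, 0]'

```text
clock: 24.45
eef_pos: [548.9, -285.0, 70.2]
tool_rot: [3.141, -0.001, 0.526]
force: [-0.2, -0.7, -0.7]
width: 33.9
gripper_force: 0.0
```

```bash
sed -i 's/t\[...,0\]-t\[...,2\]>22/t[...,0]*10>t[...,2]*16/' cav.py; python3 - <<'E'
from h import *
plan(546.8,-302.5,-9,30)
im,_=snap('top');cv2.imwrite('pics/g.png',cv2.resize(im[160:320,110:260],(562,600))[:,:,::-1])
E
python3 cav.py
```

```text
tool shift cm -1.06 1.41 7.92 roll 0.1   yaw now 30.1 q7 -0.16
saggar tile [160.6 260. ] [440.7 324.6] ((444.972900390625, 324.62518310546875), (59.81389236450195, 51.38486099243164), 89.76628112792969) slab z 14.378159164090032 belly [424.6 344.   28. ]
saggar tile [191.5 231.8] [517.1 240.5] ((516.862548828125, 240.8098602294922), (45.23861312866211, 44.30873489379883), 88.70819854736328) slab z 16.682178461399964 belly [519.7 237.5  30.5]
```

View pics/g.png

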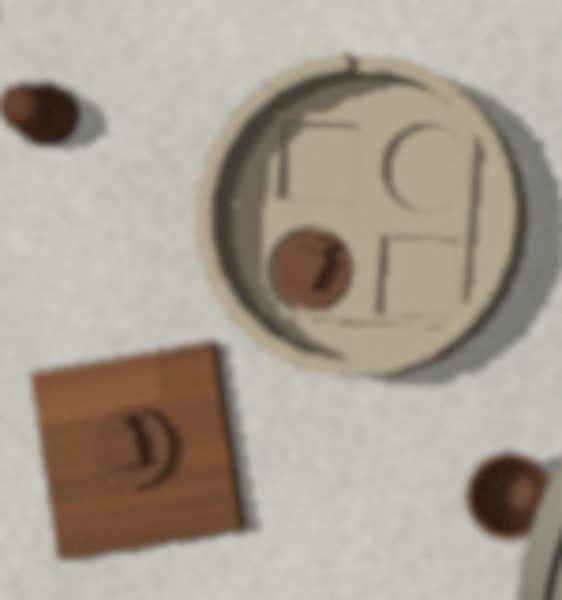

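The board shows the fired disc lying flat at crop (140,450). The round tile is home in the lower-left round cavity, at crop (311,268).

>>> arm_command --series '[40, -0.5, 0.7, 1, 0, 40, -1.1, 1.4, 3, 0, 40, -1.1, 1.4, 5, 0, 40, -1.1, 1.4, 6.5, 0, 40, -1.1, 1.4, 6.5, 0]'

```text
clock: 24.92
eef_pos: [543.3, -303.0, 1.1]
tool_rot: [-3.137, 0.003, 0.524]
force: [0.2, 0.5, 1.0]
width: 33.9
gripper_force: 0.0
```

>>> arm_command --series '[40, 0, 0, 0, 0, 40, 0, 0, 0, 0, 40, 0, 0, 0.2, 0, 40, 0, 0, 0.5, 0, 40, 0, 0, 0.5, 0]'

```text
clock: 25.33
eef_pos: [546.0, -303.8, -0.2]
tool_rot: [3.141, -0.0, 0.525]
force: [0.4, 0.7, -0.6]
width: 34.2
gripper_force: 0.0
```

```bash
python3 -c "
from h import *
plan(546.8,-302.5,-9,30)"
```

```text
tool shift cm 0.14 -0.07 0.88 roll 0.1   yaw now 30.1 q7 -0.10
```

>>> arm_command --series '[40, 0.1, 0, 0.3, 0, 40, 0.1, 0, 0.6, 0, 40, 0.1, 0, 0.8, 0, 40, 0.1, 0, 0.8, 0, 0, 0.1, 0, 0.8, 0]'

```text
clock: 25.75
eef_pos: [546.5, -303.3, -8.7]
tool_rot: [-3.141, 0.0, 0.525]
force: [-0.1, -0.6, 0.5]
width: 23.5
gripper_force: 0.0
```

>>> arm_command --series '[0, 0, 0, 0, 0, 0, 0, 0, 0, 0, 0, 0, 0, 0, 0, 0, 0, 0, 0, 0, 0, 0, 0, 0, 0]'

```text
clock: 26.17
eef_pos: [546.7, -303.6, -8.3]
tool_rot: [3.141, -0.0, 0.525]
force: [0.0, -0.4, 1.4]
width: 17.4
gripper_force: 58.8
```

>>> arm_command --series '[0, 0, 0, -0.5, 0, 0, 0, 0, -2, 0, 0, 0, 0, -5, 0, 0, 0, 0, -8, 0, 0, 0, 0, -10.5, 0]'

```text
clock: 26.58
eef_pos: [546.7, -303.6, 98.4]
tool_rot: [3.141, -0.0, 0.524]
force: [-0.1, -1.0, -0.2]
width: 18.2
gripper_force: 58.7
```

>>> arm_command --series '[0, 0, 0, 0, 0, 0, 0, 0, 0, 0, 0, 0, 0, 0, 0, 0, 0, 0, 0, 0, 0, 0, 0, 0, 0]'

```text
clock: 27.0
eef_pos: [545.8, -302.7, 95.2]
tool_rot: [-3.139, 0.001, 0.525]
force: [-0.1, 1.0, -1.4]
width: 17.9
gripper_force: 58.7
```

```bash
python3 -c "
from h import *
plan(578.7,167,60,0)"
```

```text
tool shift cm 26.38 -39.01 3.52 roll 30.1   yaw now 30.1 q7 -0.16
```

>>> arm_command --series '[0, 1, -1.5, 0, 0, 0, 3, -4.5, 0, 0, 0, 5, -7.4, 0, 0, 0, 7, -10.4, 0, 0, 0, 9, -13.3, 0, 0]'

```text
clock: 27.42
eef_pos: [557.1, -141.5, 95.6]
tool_rot: [-3.14, 0.001, 0.524]
force: [1.7, 0.7, -0.7]
width: 17.9
gripper_force: 58.8
```

>>> arm_command --series '[0, 2, -3, 0, 0, 0, 4, -6, 0, 0, 0, 6, -9, 0, 0, 0, 8, -12, 0, 0, 0, 9.5, -14, 0, 0]'

```text
clock: 27.83
eef_pos: [569.0, 30.1, 95.4]
tool_rot: [-3.139, 0.001, 0.528]
force: [-0.5, 0.7, -0.6]
width: 17.6
gripper_force: 58.8
```

>>> arm_command --series '[0, 2, -3, 0, 0, 0, 4, -6, 0, 0, 0, 6, -9, 0, 0, 0, 7.9, -11.7, 0, 0, 0, 7.9, -11.7, 0, 0]'

```text
clock: 28.25
eef_pos: [578.7, 176.9, 94.7]
tool_rot: [-3.136, -0.001, 0.536]
force: [0.9, 1.4, -1.1]
width: 17.8
gripper_force: 58.8
```

>>> arm_command --series '[0, 0, 0, 0, 0, 0, 0, 0, 0, 0, 0, 0, 0, 0, 0, 0, 0, 0, 0, 0, 0, 0, 0, 0, 0]'

```text
clock: 28.67
eef_pos: [579.9, 164.8, 96.7]
tool_rot: [3.141, 0.0, 0.522]
force: [0.4, 0.1, -1.4]
width: 17.7
gripper_force: 58.8
```

```bash
python3 -c "
from h import *
plan(578.7,168,10);print(monitor.read_state()['width'])"
```

```text
tool shift cm 0.06 -0.34 8.67 roll 0.0   yaw now 29.9 q7 -0.87
17.73439627010087
```

>>> arm_command --series '[0, 0, -0.2, 2, 0, 0, 0, -0.3, 4, 0, 0, 0, -0.3, 6, 0, 0, 0, -0.3, 8, 0, 0, 0, -0.3, 8.4, 0]'

```text
clock: 29.08
eef_pos: [576.1, 168.0, 9.8]
tool_rot: [-3.14, 0.005, 0.523]
force: [0.0, -0.8, -0.9]
width: 17.5
gripper_force: 58.8
```

>>> arm_command --series '[0, 0, 0, 0, 0, 0, 0, 0, 0, 0, 0, 0, 0, 0.2, 0, 0, 0, 0, 0.4, 0, 0, 0, 0, 0.4, 0]'

```text
clock: 29.5
eef_pos: [578.6, 169.2, 9.2]
tool_rot: [3.142, -0.001, 0.525]
force: [-0.1, -1.2, -0.5]
width: 17.8
gripper_force: 58.8
```

>>> arm_command --series '[0, 0, 0, 0.1, 0, 0, 0, 0, 0.2, 0, 0, 0, 0, 0.3, 0, 0, 0, 0, 0.4, 0, 0, 0, 0, 0.4, 0]'

```text
clock: 29.92
eef_pos: [578.1, 169.0, 4.4]
tool_rot: [-3.141, 0.0, 0.525]
force: [0.5, -0.4, -0.6]
width: 18.0
gripper_force: 58.8
```

```bash
python3 -c "
from h import *
plan(578.7,167.5,-1)"
```

```text
tool shift cm -0.02 0.16 0.54 roll 0.0   yaw now 30.1 q7 -0.79
```

Entering cleanly. Pressing home and releasing.

>>> arm_command --series '[0, 0, 0.1, 0.2, 0, 0, 0, 0.1, 0.3, 0, 0, 0, 0.1, 0.4, 0, 0, 0, 0.1, 0.5, 0, 0, 0, 0.1, 0.5, 0]'

```text
clock: 30.33
eef_pos: [578.7, 168.1, -0.3]
tool_rot: [-3.141, 0.0, 0.525]
force: [-1.1, 0.6, 1.8]
width: 17.8
gripper_force: 59.0
```

>>> arm_command --series '[0, 0, 0, 0, 0, 10, 0, 0, 0, 0, 34, 0, 0, 0, 0, 34, 0, 0, 0, 0, 34, 0, 0, 0, 0]'

```text
clock: 30.75
eef_pos: [578.8, 168.2, -0.5]
tool_rot: [-3.142, -0.0, 0.525]
force: [-0.6, 0.3, 0.3]
width: 29.2
gripper_force: 0.0
```

>>> arm_command --series '[34, 0, 0, -1, 0, 34, 0, 0, -4, 0, 34, 0, 0, -7, 0, 34, 0, 0, -10, 0, 34, 0, 0, -11, 0]'

```text
clock: 31.17
eef_pos: [581.5, 168.1, 114.5]
tool_rot: [3.14, -0.006, 0.524]
force: [1.2, 0.8, -0.1]
width: 28.7
gripper_force: 0.0
```

>>> arm_command --series '[40, -1, 3.5, 0, 0, 40, -2, 7, 0, 0, 40, -3.5, 10.5, 0, 0, 40, -5, 14, 0, 0, 40, -6, 17.5, 0, 0]'

```text
clock: 31.58
eef_pos: [613.6, -15.6, 110.0]
tool_rot: [-3.141, 0.001, 0.524]
force: [0.5, -0.2, 1.0]
width: 34.2
gripper_force: 0.0
```

>>> arm_command --series '[40, -1, 3.5, 0, 0, 40, -2, 7, 0, 0, 40, -3.5, 10.5, 0, 0, 40, -5, 14, 0, 0, 40, -6, 14, 0, 0]'

```text
clock: 32.0
eef_pos: [633.3, -175.5, 110.7]
tool_rot: [3.132, 0.001, 0.516]
force: [-0.2, -1.1, 0.9]
width: 34.1
gripper_force: 0.0
```

>>> arm_command --series '[40, 0, 0, 0, 0, 40, 0, 0, 0, 0, 40, 0, 0, 0, 0, 40, 0, 0, 0, 0, 40, 0, 0, 0, 0]'

```text
clock: 32.42
eef_pos: [633.3, -162.3, 109.5]
tool_rot: [-3.141, -0.001, 0.528]
force: [0.0, 0.3, -0.1]
width: 34.1
gripper_force: 0.0
```

```bash
python3 tl.py|grep px; python3 cav.py;python3 -c "
from h import *
plan(651.2,-262.2,60,28)"
```

```text
px [406.7 168.2] ctr [ 652.9 -261.5] rect ((651.9999389648438, -261.7717590332031), (42.69255447387695, 45.69415283203125), 28.55904769897461) belly 118 [ 653.8 -260.5] 27 [32.4 88.3]
saggar tile [192. 231.] [516.2 241.1] ((516.8656616210938, 240.806640625), (45.27544021606445, 44.26924133300781), 88.55731964111328) slab z 16.437853645212613 belly [519.5 237.4  30.4]
saggar tile [222.3 203.7] [579.3 167.7] ((579.8048095703125, 167.80401611328125), (46.93353271484375, 44.39738082885742), 44.043949127197266) slab z 16.373156403149522 belly [582.  167.2  30.4]
tool shift cm -3.45 9.50 4.96 roll 2.2   yaw now 30.2 q7 -0.41
```

>>> arm_command --series '[40, -1.2, 3.2, 0, 1, 40, -2.4, 6.4, 1, 2, 40, -3.4, 9.4, 2, 2, 40, -3.4, 9.4, 5, 2, 40, -3.4, 9.4, 8, 2]'

```text
clock: 32.88
eef_pos: [651.4, -266.8, 30.3]
tool_rot: [3.137, -0.001, 0.487]
force: [-0.0, 0.6, -0.9]
width: 34.2
gripper_force: 0.0
```

>>> arm_command --series '[40, 0, 0, 0, 0, 40, 0, 0, 0, 0, 40, 0, 0, 1, 0, 40, 0, 0, 2, 0, 40, 0, 0, 2.5, 0]'

```text
clock: 33.3
eef_pos: [650.9, -262.4, 4.7]
tool_rot: [3.141, -0.001, 0.491]
force: [0.2, -0.1, -0.1]
width: 34.1
gripper_force: 0.0
```

>>> arm_command --series '[40, 0, 0, 0, 0, 40, 0, 0, 0, 0, 40, 0, 0, 0, 0, 40, 0, 0, 0, 0, 40, 0, 0, 0, 0]'

```text
clock: 33.72
eef_pos: [650.7, -263.2, 5.1]
tool_rot: [3.141, -0.001, 0.49]
force: [1.0, -0.1, 0.6]
width: 34.2
gripper_force: 0.0
```

```bash
python3 -c "
from h import *
plan(651.3,-262,-9,28)"
```

```text
tool shift cm 0.11 -0.08 1.41 roll 0.1   yaw now 28.1 q7 -0.30
```

>>> arm_command --series '[40, 0.1, 0, 0.5, 0, 40, 0.1, 0, 1, 0, 40, 0.1, 0, 1.35, 0, 40, 0.1, 0, 1.35, 0, 0, 0.1, 0, 1.35, 0]'

```text
clock: 34.13
eef_pos: [650.9, -262.4, -9.6]
tool_rot: [-3.141, 0.001, 0.49]
force: [0.2, 1.0, 0.3]
width: 23.4
gripper_force: 0.0
```

>>> arm_command --series '[0, 0, 0, 0, 0, 0, 0, 0, 0, 0, 0, 0, 0, 0, 0, 0, 0, 0, 0, 0, 0, 0, 0, 0, 0]'

```text
clock: 34.55
eef_pos: [651.3, -262.5, -8.9]
tool_rot: [-3.142, -0.0, 0.49]
force: [-0.5, -1.6, -1.7]
width: 17.9
gripper_force: 58.9
```

>>> arm_command --series '[0, 0, 0, -0.5, 0, 0, 0, 0, -2, 0, 0, 0, 0, -5, 0, 0, 0, 0, -8, 0, 0, 0, 0, -10.5, 0]'

```text
clock: 34.97
eef_pos: [651.8, -263.3, 99.5]
tool_rot: [3.139, -0.001, 0.489]
force: [1.0, 0.5, -2.0]
width: 17.9
gripper_force: 59.0
```

>>> arm_command --series '[0, 0, 0, 0, 0, 0, 0, 0, 0, 0, 0, 0, 0, 0, 0, 0, 0, 0, 0, 0, 0, 0, 0, 0, 0]'

```text
clock: 35.38
eef_pos: [650.4, -262.0, 94.8]
tool_rot: [-3.14, 0.001, 0.49]
force: [0.6, -0.2, -0.4]
width: 17.6
gripper_force: 59.0
```

```bash
python3 -c "
from h import *
plan(584.6,234.8,60,-4.5)"
```

```text
tool shift cm 17.56 -46.93 3.48 roll 32.6   yaw now 28.1 q7 -0.34
```

>>> arm_command --series '[0, 0.5, -1.5, 0, 0, 0, 1.7, -4.7, 0, 0, 0, 3, -8.2, 0, 0, 0, 4.4, -11.7, 0, 0, 0, 5.7, -15.2, 0, 0]'

```text
clock: 35.8
eef_pos: [629.1, -100.0, 95.1]
tool_rot: [-3.14, 0.001, 0.489]
force: [0.6, 0.0, -0.4]
width: 17.9
gripper_force: 59.0
```

>>> arm_command --series '[0, 1.3, -3.5, 0, 0, 0, 2.6, -7, 0, 0, 0, 3.9, -10.5, 0, 0, 0, 5.2, -14, 0, 0, 0, 6.5, -17.5, 0, 0]'

```text
clock: 36.22
eef_pos: [604.1, 85.1, 95.3]
tool_rot: [-3.141, 0.001, 0.49]
force: [0.9, 0.0, -0.3]
width: 17.9
gripper_force: 59.0
```

>>> arm_command --series '[0, 1.3, -3.5, 0, 5, 0, 2.6, -7, 0, 11, 0, 3.9, -10.3, 0, 17, 0, 5, -13, 0, 23, 0, 5.4, -14.2, 0, 29]'

```text
clock: 36.63
eef_pos: [583.9, 240.8, 94.5]
tool_rot: [-3.139, 0.003, -0.015]
force: [0.5, 0.8, -0.4]
width: 17.1
gripper_force: 59.0
```

>>> arm_command --series '[0, 0, 0, 0, 3.6, 0, 0, 0, 0, 3.6, 0, 0, 0, 0, 3.6, 0, 0, 0, 0, 3.6, 0, 0, 0, 0, 3.6]'

```text
clock: 37.05
eef_pos: [586.1, 232.9, 96.1]
tool_rot: [3.141, 0.0, -0.08]
force: [-0.3, -0.1, -0.7]
width: 17.7
gripper_force: 59.0
```

```bash
python3 -c "
from h import *
plan(584.6,235,10,-4.5);print(monitor.read_state()['width'])"
```

```text
tool shift cm -0.17 -0.20 8.61 roll -0.1   yaw now -4.6 q7 -1.45
17.668332208138775
```

>>> arm_command --series '[0, -0.1, -0.1, 2, 0, 0, -0.1, -0.2, 4, 0, 0, -0.1, -0.2, 6, 0, 0, -0.1, -0.2, 8, 0, 0, -0.1, -0.2, 8.3, 0]'

```text
clock: 37.47
eef_pos: [582.9, 235.1, 10.0]
tool_rot: [3.14, 0.005, -0.08]
force: [-1.0, 0.6, -1.4]
width: 17.6
gripper_force: 59.0
```

>>> arm_command --series '[0, 0, 0, 0, 0, 0, 0, 0, 0, 0, 0, 0, 0, 0.2, 0, 0, 0, 0, 0.4, 0, 0, 0, 0, 0.4, 0]'

```text
clock: 37.88
eef_pos: [585.4, 236.4, 9.7]
tool_rot: [-3.141, -0.001, -0.079]
force: [-0.1, -0.2, -1.1]
width: 17.7
gripper_force: 59.0
```

>>> arm_command --series '[0, 0, 0, 0.1, 0, 0, 0, 0, 0.2, 0, 0, 0, 0, 0.3, 0, 0, 0, 0, 0.4, 0, 0, 0, 0, 0.4, 0]'

```text
clock: 38.3
eef_pos: [585.1, 236.6, 4.9]
tool_rot: [-3.141, 0.0, -0.079]
force: [0.8, 0.9, -0.2]
width: 17.9
gripper_force: 59.0
```

```bash
python3 -c "
from h import *
plan(584.6,235,-1,-4.5);print(monitor.read_state()['torque'])"
```

```text
tool shift cm -0.04 0.16 0.59 roll -0.0   yaw now -4.5 q7 -1.38
[ 0.2 -0.  -0. ]
```

Entering freely. Pressing home, then releasing and moving clear to check.

>>> arm_command --series '[0, 0, 0.1, 0.2, 0, 0, 0, 0.1, 0.3, 0, 0, 0, 0.1, 0.5, 0, 0, 0, 0.1, 0.6, 0, 0, 0, 0.1, 0.6, 0]'

```text
clock: 38.72
eef_pos: [585.2, 236.5, -1.0]
tool_rot: [-3.14, -0.0, -0.079]
force: [1.7, 4.6, -0.8]
width: 18.2
gripper_force: 59.1
```

>>> arm_command --series '[0, 0, 0, 0, 0, 10, 0, 0, 0, 0, 34, 0, 0, 0, 0, 34, 0, 0, 0, 0, 34, 0, 0, 0, 0]'

```text
clock: 39.13
eef_pos: [584.7, 233.4, -1.1]
tool_rot: [3.139, 0.0, -0.08]
force: [-0.8, 0.5, 0.2]
width: 29.0
gripper_force: 0.0
```

>>> arm_command --series '[34, 0, 0, -1, 0, 34, 0, 0, -4, 0, 34, 0, 0, -7, 0, 34, 0, 0, -10, 0, 34, 0, 0, -12, 0]'

```text
clock: 39.55
eef_pos: [586.2, 234.1, 122.6]
tool_rot: [-3.142, -0.003, -0.08]
force: [0.7, 0.0, 0.3]
width: 29.1
gripper_force: 0.0
```

>>> arm_command --series '[55, -1, 3.8, 0, 0, 55, -2, 7.6, 0, 0, 55, -3, 11.4, 0, 0, 55, -4, 15.2, 0, 0, 55, -5, 19, 0, 0]'

```text
clock: 39.97
eef_pos: [519.1, 47.6, 119.9]
tool_rot: [3.141, -0.0, -0.079]
force: [0.5, -1.1, 0.3]
width: 46.7
gripper_force: 0.0
```

>>> arm_command --series '[55, -1, 3.8, 0, 0, 55, -2, 7.6, 0, 0, 55, -3, 11.4, 0, 0, 55, -4, 15, 0, 0, 55, -4, 15, 0, 0]'

```text
clock: 40.38
eef_pos: [465.2, -106.0, 120.8]
tool_rot: [3.136, -0.001, -0.092]
force: [0.5, -0.7, 0.1]
width: 46.9
gripper_force: 0.0
```

```bash
python3 tl.py; python3 cav.py;python3 -c "
from h import *
plan(467.6,-101.5,60,90)
im=np.load('/tmp/top.npz')['im'];cv2.imwrite('pics/h.png',cv2.resize(im[130:330,110:470],(792,440))[:,:,::-1])"
```

```text
fired belly 217 [424.1 335.8]
px [315.8 217.4] ctr [534.9 -50.5] rect ((541.7942504882812, -44.5288200378418), (26.98326873779297, 133.48495483398438), 40.51043701171875) belly 221 [535. -45.] -49 [ 18.8 610.9]
saggar tile [160.9 259.7] [440.7 324.6] ((444.972900390625, 324.62518310546875), (59.81389236450195, 51.38486099243164), 89.76628112792969) slab z 14.261082720288696 belly [424.3 343.1  28.6]
saggar tile [191.7 231.8] [517.1 240.5] ((516.8626708984375, 240.80987548828125), (45.23863983154297, 44.308712005615234), 88.70809936523438) slab z 16.622099918435545 belly [519.4 237.7  30.6]
saggar tile [221.9 202.7] [579.3 167.7] ((580.387939453125, 167.1976776123047), (44.96002960205078, 44.47490310668945), 88.51057434082031) slab z 16.77925064121183 belly [582.2 167.4  30.4]
saggar tile [193.4 200.7] [585.7 234.5] ((585.637451171875, 234.9993133544922), (42.25410461425781, 41.807830810546875), 84.45094299316406) slab z 17.157257444317853 belly [589.1 233.4  30.6]
tool shift cm 0.09 -0.04 6.04 roll 84.9   yaw now -5.1 q7 -0.82
```

View pics/h.png

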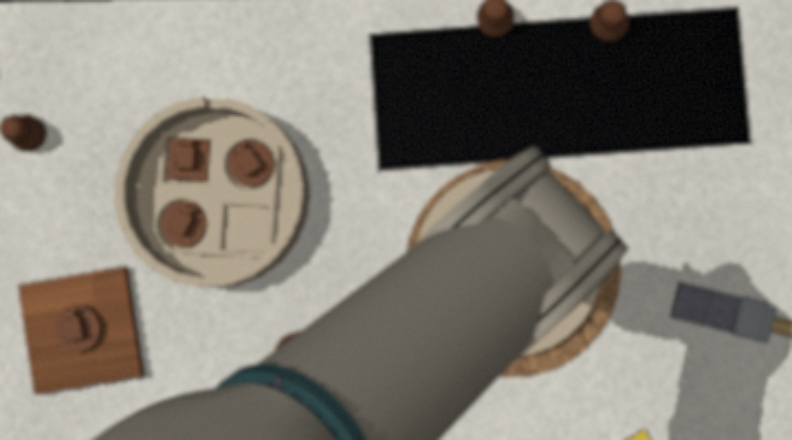

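All the tiles are home: square upper left, rounds upper right and lower left. The fired disc is on the board and nothing is left waiting. Next I'll turn the gripper to yaw 90 above the lid.

>>> arm_command --series '[55, 0, 0, 0, -7, 55, 0, 0, 0, -14, 55, 0, 0, 0, -21, 55, 0, 0, 0, -28, 55, 0, 0, 0, -34]'

```text
clock: 40.85
eef_pos: [468.5, -95.9, 119.5]
tool_rot: [-3.141, -0.0, 0.521]
force: [-0.4, 0.7, -1.0]
width: 47.0
gripper_force: 0.0
```

>>> arm_command --series '[55, 0, 0, 0, -7, 55, 0, 0, 0, -14, 55, 0, 0, 0, -21, 55, 0, 0, 0, -28, 55, 0, 0, 0, -34]'

```text
clock: 41.27
eef_pos: [468.5, -96.0, 119.5]
tool_rot: [3.142, 0.0, 1.114]
force: [-0.5, 0.1, -0.6]
width: 47.1
gripper_force: 0.0
```

>>> arm_command --series '[55, 0, 0, 0, -7, 55, 0, 0, 0, -14, 55, 0, 0, 0, -20, 55, 0, 0, 0, -25.5, 55, 0, 0, 0, -25.5]'

```text
clock: 41.68
eef_pos: [468.5, -96.2, 119.5]
tool_rot: [3.141, -0.0, 1.556]
force: [0.2, -0.1, -0.5]
width: 46.8
gripper_force: 0.0
```

>>> arm_command --series '[55, 0, 0, 0, 0, 55, 0, 0, 0, 0, 55, 0, 0, 0, 0, 55, 0, 0, 0, 0, 55, 0, 0, 0, 0]'

```text
clock: 42.1
eef_pos: [468.4, -96.5, 119.1]
tool_rot: [-3.141, 0.0, 1.552]
force: [0.2, -0.1, -0.2]
width: 46.7
gripper_force: 0.0
```

```bash
python3 -c "
from h import *
plan(467.7,-101.5,13,89)"
```

```text
tool shift cm -0.50 -0.06 10.61 roll -0.1   yaw now 88.9 q7 0.36
```

>>> arm_command --series '[55, -0.5, -0.1, 3, 0, 55, -0.5, -0.1, 6, 0, 55, -0.5, -0.1, 8.5, 0, 55, -0.5, -0.1, 9.8, 0, 55, -0.5, -0.1, 9.8, 0]'

```text
clock: 42.52
eef_pos: [465.2, -101.2, 18.6]
tool_rot: [-3.136, -0.001, 1.552]
force: [-0.4, 0.6, 0.4]
width: 46.8
gripper_force: 0.0
```

>>> arm_command --series '[55, 0, 0, 0, 0, 55, 0, 0, 0.3, 0, 55, 0, 0, 0.6, 0, 55, 0, 0, 0.8, 0, 55, 0, 0, 0.8, 0]'

```text
clock: 42.93
eef_pos: [467.6, -101.5, 13.4]
tool_rot: [3.141, 0.0, 1.553]
force: [0.1, -0.3, 0.7]
width: 47.1
gripper_force: 0.0
```

```bash
python3 -c "
from h import *
plan(467.7,-101.5,11,89)"
```

```text
tool shift cm 0.00 0.01 0.24 roll -0.0   yaw now 89.0 q7 0.43
```

>>> arm_command --series '[55, 0, 0, 0.1, 0, 55, 0, 0, 0.2, 0, 55, 0, 0, 0.2, 0, 0, 0, 0, 0.2, 0, 0, 0, 0, 0.2, 0]'

```text
clock: 43.35
eef_pos: [467.4, -101.6, 11.1]
tool_rot: [3.141, 0.0, 1.553]
force: [0.3, 1.0, 2.8]
width: 23.5
gripper_force: 3.2
```

>>> arm_command --series '[0, 0, 0, 0, 0, 0, 0, 0, 0, 0, 0, 0, 0, 0, 0, 0, 0, 0, 0, 0, 0, 0, 0, 0, 0]'

```text
clock: 43.77
eef_pos: [468.3, -101.7, 11.6]
tool_rot: [3.14, 0.0, 1.553]
force: [1.2, -0.1, 5.2]
width: 18.2
gripper_force: 59.4
```

>>> arm_command --series '[0, 0, 0, -0.5, 0, 0, 0, 0, -2, 0, 0, 0, 0, -5, 0, 0, 0, 0, -8, 0, 0, 0, 0, -10, 0]'

```text
clock: 44.18
eef_pos: [466.4, -101.6, 112.5]
tool_rot: [-3.14, -0.0, 1.552]
force: [1.1, 0.2, -4.9]
width: 18.1
gripper_force: 59.7
```

>>> arm_command --series '[0, 1, 0.2, 0, 5, 0, 3.5, 1, 0, 11, 0, 6.5, 2, 0, 17, 0, 9.5, 2.7, 0, 23, 0, 12.5, 3.5, 0, 29]'

```text
clock: 44.6
eef_pos: [503.0, 24.1, 110.5]
tool_rot: [-3.139, 0.001, 1.04]
force: [0.1, -0.0, -6.1]
width: 18.0
gripper_force: 59.6
```

>>> arm_command --series '[0, 0, 0, 0, 0, 0, 0, 0, 0, 0, 0, 0, 0, 0, 0, 0, 0, 0, 0, 0, 0, 0, 0, 0, 0]'

```text
clock: 45.02
eef_pos: [503.9, 21.2, 111.0]
tool_rot: [-3.141, 0.001, 1.044]
force: [-0.1, 0.0, -5.4]
width: 18.1
gripper_force: 59.6
```

```bash
python3 -c "
from h import *
plan(548,203.8,112,-4.5);print(monitor.read_state()['width'])"
```

```text
tool shift cm 18.00 -5.36 -0.10 roll 64.3   yaw now 59.8 q7 -0.21
18.088203891817543
```

>>> arm_command --series '[0, 1, -0.3, 0, 5, 0, 3, -1, 0, 12, 0, 5, -1.6, 0, 19, 0, 7, -2.2, 0, 26, 0, 9, -2.7, 0, 32]'

```text
clock: 45.43
eef_pos: [526.0, 114.0, 111.1]
tool_rot: [-3.141, 0.001, 0.48]
force: [-0.1, -0.8, -5.8]
width: 17.9
gripper_force: 59.6
```

>>> arm_command --series '[0, 1.3, -1.4, 0, 7, 0, 2.8, -3, 0, 14, 0, 4.3, -4.8, 0, 21, 0, 5.6, -6.3, 0, 28, 0, 6.2, -7, 0, 32]'

```text
clock: 45.85
eef_pos: [548.3, 208.2, 110.5]
tool_rot: [-3.14, 0.001, -0.074]
force: [0.5, -0.6, -5.1]
width: 18.6
gripper_force: 59.6
```

>>> arm_command --series '[0, 0, 0, 0, 0, 0, 0, 0, 0, 0, 0, 0, 0, 0, 0, 0, 0, 0, 0, 0, 0, 0, 0, 0, 0]'

```text
clock: 46.27
eef_pos: [548.2, 203.6, 111.4]
tool_rot: [-3.142, 0.0, -0.072]
force: [-0.0, -0.1, -6.3]
width: 18.5
gripper_force: 59.6
```

```bash
cat > lid.py <<'E'
from h import *
plan(548,203.8,50,-4.5)
t,d=snap('top');P=cloud('top',d);s=monitor.read_state();z=s['eef_pos'][2]
L=blob(P,0,(120,150,160,160),z-5,z+15)[:,:2]
A=L[np.hypot(*(L-[548,204]).T)<125]
r=np.hypot(*(A-s['eef_pos'][:2]).T);a=np.degrees(np.arctan2(*(A-s['eef_pos'][:2]).T[::-1]))
print('z',z,'far pts ang',np.median(a[(r>102)&(r<113)]),((r>102)&(r<113)).sum())
im,_=snap('side');cv2.imwrite('pics/'+__import__('sys').argv[1],np.hstack([cv2.resize(t[150:290,130:280],(400,373)),cv2.resize(im[150:260,210:340],(400,373))])[:,:,::-1])
E
python3 lid.py i.png
```

```text
tool shift cm -0.03 -0.02 6.14 roll 0.4   yaw now -4.1 q7 -1.38
z 111.35994380864923 far pts ang -5.598316566458433 32
```

View pics/i.png

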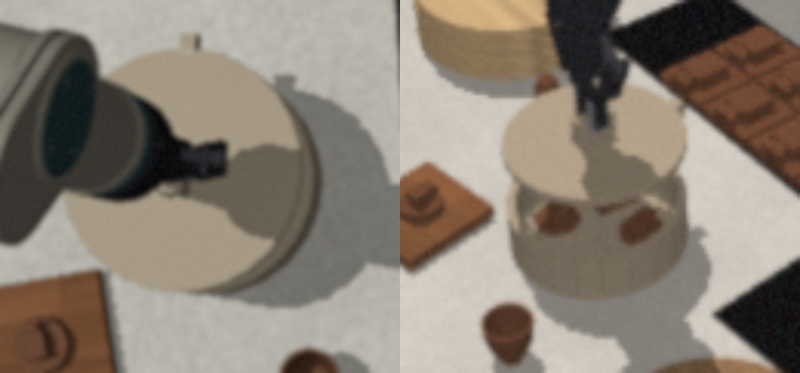

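The lid is held above the saggar with its key towards world +x (about -5.6°), close to the notch direction. I'll lower it carefully.

>>> arm_command --series '[0, 0, 0, 1, 0.5, 0, 0, 0, 2.2, 0.5, 0, 0, 0, 3.4, 0.5, 0, 0, 0, 4.4, 0.5, 0, 0, 0, 4.8, 0.5]'

```text
clock: 46.78
eef_pos: [546.5, 204.9, 60.4]
tool_rot: [3.14, 0.004, -0.079]
force: [0.1, 0.5, -6.0]
width: 18.3
gripper_force: 59.6
```

>>> arm_command --series '[0, 0, 0, 0, 0, 0, 0, 0, 0, 0, 0, 0, 0, 0.2, 0, 0, 0, 0, 0.4, 0, 0, 0, 0, 0.4, 0]'

```text
clock: 47.2
eef_pos: [548.2, 205.2, 59.1]
tool_rot: [-3.141, -0.0, -0.079]
force: [-0.6, -0.1, -4.8]
width: 18.2
gripper_force: 59.6
```

```bash
python3 -c "
from h import *
plan(548,203.8,46.4,-4.7)"
```

```text
tool shift cm -0.01 0.14 1.27 roll 0.2   yaw now -4.5 q7 -1.34
```

>>> arm_command --series '[0, 0, 0.05, 0.1, 0.2, 0, 0, 0.1, 0.2, 0.2, 0, 0, 0.1, 0.3, 0.2, 0, 0, 0.1, 0.4, 0.2, 0, 0, 0.1, 0.4, 0.2]'

```text
clock: 47.62
eef_pos: [548.1, 204.3, 55.0]
tool_rot: [-3.141, 0.0, -0.083]
force: [0.5, 0.4, -5.4]
width: 18.7
gripper_force: 59.7
```

```bash
python3 -c "
from h import *
plan(548,203.8,46.4,-4.7);print(monitor.read_state()['torque'])"
```

```text
tool shift cm -0.00 0.05 0.86 roll -0.0   yaw now -4.7 q7 -1.33
[ 0.2 -0.   0.1]
```

>>> arm_command --series '[0, 0, 0, 0.1, 0, 0, 0, 0, 0.2, 0, 0, 0, 0, 0.3, 0, 0, 0, 0, 0.4, 0, 0, 0, 0, 0.4, 0]'

```text
clock: 48.03
eef_pos: [548.0, 204.4, 50.9]
tool_rot: [-3.141, 0.0, -0.083]
force: [-0.3, 1.3, -4.8]
width: 18.2
gripper_force: 59.7
```

>>> arm_command --series '[0, 0, 0, 0.1, 0, 0, 0, 0, 0.2, 0, 0, 0, 0, 0.3, 0, 0, 0, 0, 0.3, 0, 0, 0, 0, 0.3, 0]'

```text
clock: 48.45
eef_pos: [548.0, 204.3, 48.0]
tool_rot: [-3.141, 0.0, -0.083]
force: [-0.3, 2.8, -4.6]
width: 18.3
gripper_force: 59.7
```

>>> arm_command --series '[0, 0, 0, 0.1, 0, 0, 0, 0, 0.15, 0, 0, 0, 0, 0.2, 0, 0, 0, 0, 0.2, 0, 0, 0, 0, 0.2, 0]'

```text
clock: 48.87
eef_pos: [548.1, 204.4, 46.6]
tool_rot: [-3.141, 0.0, -0.083]
force: [-2.3, 3.4, 3.5]
width: 18.3
gripper_force: 60.7
```

>>> arm_command --series '[10, 0, 0, 0, 0, 30, 0, 0, 0, 0, 55, 0, 0, 0, 0, 55, 0, 0, 0, 0, 55, 0, 0, 0, 0]'

```text
clock: 49.28
eef_pos: [548.6, 203.1, 46.1]
tool_rot: [3.14, -0.001, -0.084]
force: [-0.8, 0.3, -0.4]
width: 47.2
gripper_force: 0.0
```

>>> arm_command --series '[55, 0, 0, -1, 0, 55, 0, 0, -4, 0, 55, 0, 0, -7, 0, 55, 0, 0, -10, 0, 55, 0, 0, -12, 0]'

```text
clock: 49.7
eef_pos: [549.5, 203.4, 169.5]
tool_rot: [-3.141, -0.004, -0.084]
force: [-0.8, 0.3, 0.2]
width: 46.8
gripper_force: 0.0
```

>>> arm_command --series '[55, -1, 3.8, 0, 0, 55, -2, 7.6, 0, 0, 55, -3, 11.4, 0, 0, 55, -4, 15.2, 0, 0, 55, -5, 19, 0, 0]'

```text
clock: 50.12
eef_pos: [481.9, 17.0, 166.9]
tool_rot: [3.141, -0.001, -0.083]
force: [1.2, -0.4, -0.0]
width: 47.2
gripper_force: 0.0
```

>>> arm_command --series '[55, -1, 3.8, 0, 0, 55, -2, 7.6, 0, 0, 55, -3, 10, 0, 0, 55, -3, 10, 0, 0, 55, -3, 10, 0, 0]'

```text
clock: 50.53
eef_pos: [444.0, -80.0, 166.9]
tool_rot: [-3.141, -0.001, -0.087]
force: [0.8, 0.9, -0.3]
width: 46.9
gripper_force: 0.0
```

```bash
python3 - <<'E'
from h import *
t,d=snap('top');P=cloud('top',d)
Q=blob(P,0,(150,165,105,105),45,68);k=np.hypot(*(Q[:,:2]-[548,204]).T)<95;q=Q[k]
print('disc',np.median(q,0),cv2.minEnclosingCircle(q[:,:2].astype(np.float32)))
A=np.c_[q[:,:2]-q[:,:2].mean(0),np.ones(len(q))];print('tilt',np.round(np.linalg.lstsq(A,q[:,2],rcond=None)[0],4))
B=blob(P,0,(150,165,105,105),72,110);print('bar',len(B),B.mean(0),cv2.minAreaRect(B[:,:2].astype(np.float32)))
im,_=snap('side');cv2.imwrite('pics/j.png',np.hstack([cv2.resize(t[150:320,110:280],(400,400)),cv2.resize(im[160:260,220:320],(400,400))])[:,:,::-1])
print(monitor.read_state()['eef_pos'])
E
```

```text
disc [547.1 202.1  57.3] ((548.00341796875, 203.99386596679688), 94.98399353027344)
tilt [-0.  -0.  57.3]
bar 202 [547.4 200.8  82.5] ((548.2363891601562, 202.4195556640625), (21.575389862060547, 44.4856071472168), 85.74939727783203)
[445.  -77.7 166.4]
```

View pics/j.png

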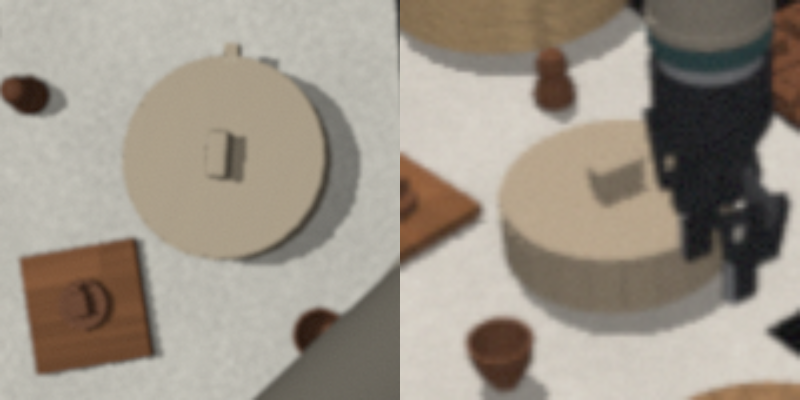

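The lid sits level with its disc top at about 57 mm, tilt near 0 and the key in the notch. The arm is clear of everything, so I'm handing in.

```bash
python3 -c "
from h import *
print(workorder.finish_job())"
```

```text
the job is handed in; nothing more can be done
None
```

I handed the job in at about 51 s: the fired tile is flat on the board, all three waiting tiles (two round, one square) are home in their cavities, and the lid is back on level with its key in the notch. The hand-in call returned no verdict, so this rests on my own camera checks.

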